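# Put away the ward returns at the pharmacy store

## Robot

A 6-joint arm with a two-finger parallel gripper is mounted at the origin on the work surface. World frame = base frame: x ahead of the robot, y to its left, z up, the work surface at z = 0. Lengths are in m, angles in rad, forces in N, time in s.
With the tool pointing down it reaches from about 0.25 to 0.725 m from the base axis. Payload 4 kg.
Tool frame: the origin (TCP) lies at the very end of the fingers, on their centre line; the grasp point (between the pads) lies 19 mm behind it; z points along the fingers, y is the direction in which the jaws open and shut (so a half turn about z gives the same grasp; the last joint's range is limited). The gripper opens to 85 mm and grips with 20 to 120 N. Pads are 22 mm wide; open, the fingers measure 114 mm over their backs; the gripper's body (76 mm by 85 mm) begins 54 mm behind the grasp point. The pads swing forward as they close: fully open they stand 13 mm farther back than shut.
Start: joints at [1.175, 0.241, 0.005, 1.335, 0, 1.571], TCP at [0.193, 0.461, 0.231] pointing down, gripper open.
Joint ranges: [-2.72, 2.72], [-1.05, 1.87], [-1.09, 1.28], [-1.99, 2.15], [-1.42, 1.44], [-3.14, 3.14]. Speed limits (rad/s): [2.79, 2.79, 3.14, 3.14, 3.14, 3.14].

## Interface

Orientations are given as a unit quaternion [x, y, z, w].
In Python, from workcell import bot gives the robot as it stands.
- The arm moves only by the shell command python3 -m crank 'ROWS'. ROWS is JSON, a list that holds one entry, the list of rows, each a list of 5 numbers: the shift along the tool's x, y, z in mm, then the turn about the tool's z in degrees, then the closure in counts, from 0 (fully open) to 255 (shut). In form: [[[tx, ty, tz, turn, grip], ...]]. A call has 1 to 12 rows; each row shifts and turns the pose as measured when the row begins, along the tool's axes as they then stand; what a row does not reach is not made up. A row lasts 1/8 s, in which the tool goes at most 62.5 mm and 10.7 degrees, less where a joint would pass 70% of its speed; a pose out of reach is approached as far as the arm can. A call is refused whole if a number of a shift passes 62.5 or a number of a turn 10.7, either way. A call with a gripper value outside its range is refused whole. The fingers move at their own pace and stop on an object; the grip force is fixed at half the most. Time passes only in rows, so rows that do not move let the fingers close. It gives the time, the measured TCP pose, the force and the opening at its end, in the units of the state.
- bot.get_obs(): the state, without advancing time (a new reading comes with each control period).
- bot.camera(name): name is "side" or "top" or "wrist"; returns a dict with "img" (480x640x3 uint8, blue, green, red), "depth" (480x640 float32, m along the optical axis (not along the pixel's ray), 0 where there is no reading), "fx", "fy", "cx", "cy" (pixels), "D" ([k1, k2, p1, p2, k3] as OpenCV has them; the pictures are not rectified), "R" (3x3) and "t" (3): a world point X has camera coordinates R X + t; the wrist camera has in their place "T_tool_cam" (4x4, takes a point from camera to tool coordinates, whose origin is the TCP and whose axes are the flange's). Camera axes: x right, y down, z forward; pixel columns grow to the right and rows downward; lengths in m; the calibration is good to about 2 mm. A picture is of the moment at which its call begins: read the wrist's pose just before it.
- bot.job_done(): hands the job in, once; it reports no verdict.
The state is a dict: "clock": time; "joint_pos": joint angles; "joint_vel": joint speeds; "tau": joint torques, N m; "eef_pos": TCP position; "tool_rot": TCP orientation; "ft_force": force on the tool from outside, world axes, zero at the start; "ft_torque": the same for the moment, N m; "grip_width": finger opening in m.
Only numpy, scipy, OpenCV 4.12 (cv2) and the standard library are available. Lean on these libraries where they do the work, as an engineer would, in place of code of your own. Each camera call takes 0.05 s, during which the arm holds its last target.

## Task

Put away the four ward returns lying on the bench in front of the loading channels: lay each medicine carton flat in the free near half of the loading channel made for its width, lengthwise between the rails next to the carton already there. Lay the syringe that is still drawn up flat in the shallow steel tray without pushing its plunger in, and discard the spent syringe, the one with its plunger pushed home, in the deep waste tub.

Things in the scene. Friction and masses are not known exactly. Their poses are not given: they have to be found in the camera images.
- wide_carton_mid (a point): the wide medicine carton, white card with a grey band: 100 mm long (its x), 60 mm wide (its y), 40 mm tall, 50 to 100 g, lying flat on the bench. This point is its centre, 20 mm up.
- narrow_carton_mid (a point): the narrow medicine carton, white card with a grey band: 90 mm long (its x), 38 mm wide (its y), 40 mm tall, 35 to 70 g, lying flat on the bench. This point is its centre, 20 mm up.
- drawn_syringe_mid (a point): clear oral syringe lying flat: barrel 80 mm long, 18 mm across, rear flange 34 mm wide, capped nozzle in front. Point: centre of the barrel, 9 mm up; x along the barrel to the nozzle (cap ends at +54 mm, flange at -41 mm), z up. The DRAWN-UP one: plunger far out, 150 to 160 mm long overall, about 32 g. The plunger slides at about 3 N; grip the barrel.
- drawn_syringe_plunger (a joint): how far the plunger of the drawn-up syringe is pulled out, in m: 0 = pushed fully home, 0.060 = fully out; it starts at 0.042 to 0.052. The back of the round thumb disc (18 mm across) lies at x = -(54 mm + this value) from the barrel's centre.
- spent_syringe_mid (a point): clear oral syringe lying flat: barrel 80 mm long, 18 mm across, rear flange 34 mm wide, capped nozzle in front. Point: centre of the barrel, 9 mm up; x along the barrel to the nozzle (cap ends at +54 mm, flange at -41 mm), z up. The SPENT one: plunger pushed home, thumb disc only 12 to 16 mm behind the flange, about 110 mm long overall, about 32 g.
- wide_lane: wider loading channel, fixed, open on top: floor 3 mm thick, rails and end stops 3 mm thick, 17 mm tall over the bench; 240 mm long outside, 76 mm wide between rails. Origin on the bench under its centre, x along it, yaw within 0.2 of straight ahead. Far (+x) half holds a loose carton of its kind, 100 mm long, centred near x = +64 mm; free half best centred at x = -55 mm.
- narrow_lane: narrower loading channel, fixed, open on top: floor 3 mm thick, rails and end stops 3 mm thick, 17 mm tall over the bench; 240 mm long outside, 54 mm wide between rails. Origin on the bench under its centre, x along it, yaw within 0.2 of straight ahead. Far (+x) half holds a loose carton of its kind, 90 mm long, centred near x = +67 mm; free half best centred at x = -50 mm.
- dose_tray: the shallow steel tray for drawn-up doses, fixed on the bench: 205 x 100 mm inside (long side along its x), floor 3 mm thick, walls 3 mm thick and 18 mm tall over the bench, empty. Origin on the bench under its centre, z up, yaw within 0.2 of straight ahead.
- waste_tub: the deep grey plastic waste tub, fixed on the bench: 162 x 112 mm inside (long side along its x), floor and walls 4 mm thick, rim 75 mm over the bench, empty. Origin on the bench under its centre, z up, yaw within 0.2 of straight ahead.
Things that resemble listed ones, but are neither listed nor needed, are in the scene too. What is shaped like the part that bears wide_carton_mid but red is not meant.

How it is judged:
At the end, for the whole second after the job is handed in: Each carton flat on the floor of its own channel's near half, within 13 mm of its centre line and 0.25 rad; drawn-up syringe flat in the shallow tray, plunger at least 34 mm out; spent syringe inside the tub below its rim; all released and at rest (x of wide_carton_mid in the frame of wide_lane between -0.1 and 0 m and y of wide_carton_mid in the frame of wide_lane between -0.013 and 0.013 m and z of wide_carton_mid in the frame of wide_lane between 0.015 and 0.031 m and angle between each of wide_carton_mid, narrow_carton_mid's own z axis and vertical below 0.15 rad and angle between the x axis of wide_carton_mid and the x axis of wide_lane, either way round below 0.25 rad and linear speed of each of wide_carton, narrow_carton, drawn_syringe, spent_syringe below 0.03 m/s and x of narrow_carton_mid in the frame of narrow_lane between -0.1 and 0.01 m and y of narrow_carton_mid in the frame of narrow_lane between -0.013 and 0.013 m and z of narrow_carton_mid in the frame of narrow_lane between 0.015 and 0.031 m and angle between the x axis of narrow_carton_mid and the x axis of narrow_lane, either way round below 0.25 rad and x of drawn_syringe_mid in the frame of dose_tray between -0.065 and 0.065 m and y of drawn_syringe_mid in the frame of dose_tray between -0.042 and 0.042 m and z of drawn_syringe_mid in the frame of dose_tray between 0.004 and 0.025 m and angle between drawn_syringe_mid's own x axis and vertical between 1.42 and 1.72 rad and value of joint drawn_syringe_plunger above 0.034 m and x of spent_syringe_mid in the frame of waste_tub between -0.078 and 0.078 m and y of spent_syringe_mid in the frame of waste_tub between -0.054 and 0.054 m and z of spent_syringe_mid in the frame of waste_tub between 0 and 0.06 m); the robot touches nothing.
It fails at once if the plunger of the drawn-up syringe is pushed in (to less than 34 mm out) (value of joint drawn_syringe_plunger below 0.034 m).
It also fails if it takes over 112 s, if anything falls off the work surface, if the arm or the gripper's body presses on something with over 40 N, if the wrist force passes 120 N, or if a joint passes its speed limit or range.

## Working session

There is one attempt and no reset: what is moved stays moved. The work goes in short steps, Python scripts to look and compute and a shell command to move; the robot and the scene stay as the last step left them, time stands still between calls to the robot, and variables do not carry over. Pictures are saved under pics/ and viewed, and the job is handed in when it is done.

```bash
mkdir -p pics; ls; python3 - <<'E'
from workcell import bot
import cv2,numpy as np
o=bot.get_obs()
print({k:np.round(v,4).tolist() for k,v in o.items()})
for n in ["top","side","wrist"]:
    c=bot.camera(n); cv2.imwrite(f"pics/{n}0.png",c["img"]); np.savez(f"{n}0.npz",**c)
    print(n,c["fx"],c["fy"],c["cx"],c["cy"],c["D"],c.get("R"),c.get("t"),c.get("T_tool_cam"))
E
```

```text
pics
{'clock': 0.0, 'joint_pos': [1.175, 0.2414, 0.0037, 1.3352, -0.0, 1.5708], 'joint_vel': [0.0014, 0.0, 0.0002, 0.0005, -0.0001, 0.0011], 'tau': [-0.0016, -37.232, 25.2407, 0.017, -0.0001, 0.0], 'eef_pos': [0.1925, 0.4608, 0.2304], 'tool_rot': [0.1966, 0.9805, -0.001, -0.0002], 'ft_force': [0.4421, 0.176, 0.0961], 'ft_torque': [0.0224, 0.0436, 0.0263], 'grip_width': 0.0857}
top 519.9319376957915 519.9319376957915 324.477507908695 245.1882980790589 [-0.13875665  0.          0.          0.          0.        ] [[ 0.01976384 -0.99978354  0.00650149]
 [-0.9962042  -0.02024363 -0.08466046]
 [ 0.08477375 -0.0048036  -0.99638865]] [1.89299358e-04 4.54508401e-01 1.01832291e+00] None
side 597.5964039115074 597.5964039115074 315.90588124225735 236.95969279790424 [-0.02908498  0.          0.          0.          0.        ] [[ 0.99219543 -0.12439488 -0.00861012]
 [-0.09128054 -0.67755691 -0.72978387]
 [ 0.08494753  0.72487416 -0.68362371]] [-0.45820773  0.06015889  1.25805848] None
wrist 409.8789068735436 409.8789068735436 321.0450873315924 236.15573601549025 [-0.02542427  0.          0.          0.          0.        ] None None [[ 2.78489785e-04 -9.60931104e-01 -2.76787527e-01  6.98304301e-02]
 [ 9.99999497e-01  8.34940278e-07  1.00325086e-03  1.56695724e-03]
 [-9.63823858e-04 -2.76787667e-01  9.60930621e-01 -1.42581147e-01]
 [ 0.00000000e+00  0.00000000e+00  0.00000000e+00  1.00000000e+00]]
```

View pics/top0.png

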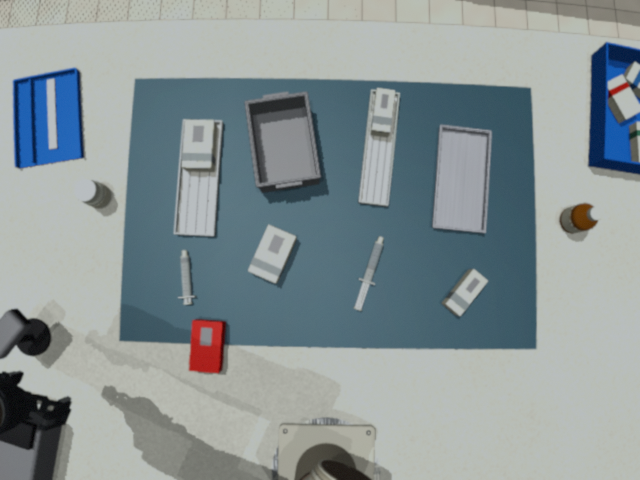

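View pics/side0.png

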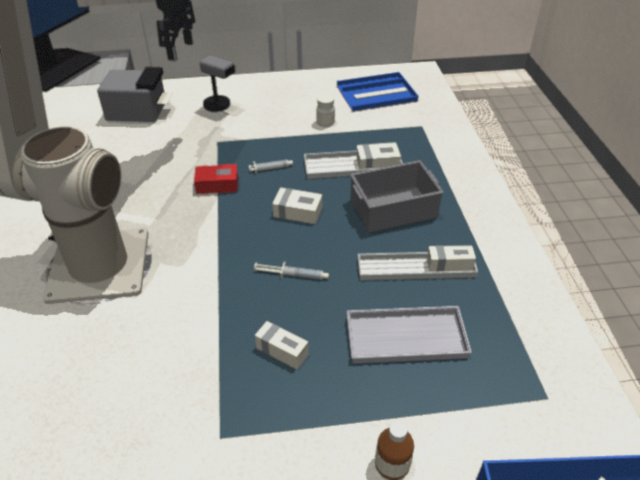

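View pics/wrist0.png

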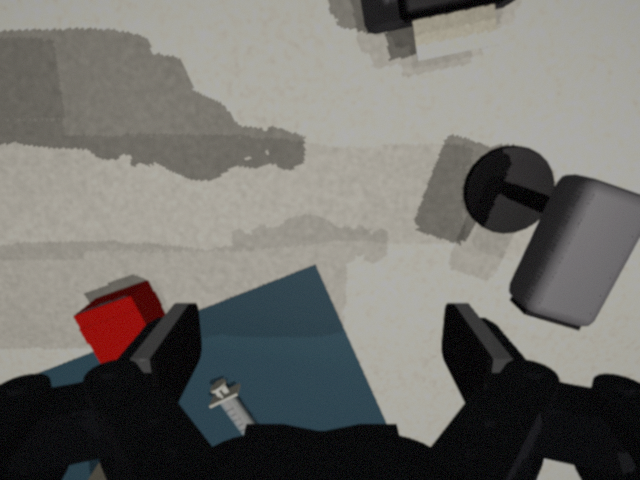

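The top view shows all candidates:
- **Wide carton:** the white wide box at (273,253). The red box at (207,346) is a decoy.
- **Narrow carton:** the box at (466,292).
- **Syringes:** the short one at (186,278) looks spent, and the long one at (370,272) looks drawn up.
- **Channels:** the wide one is at (198,178) and the narrow one at (379,148).
- **Tub and tray:** the tub is at (285,140) and the tray at (462,180).

I'll confirm this in a crop and then measure.

```bash
cat > h.py <<'E'
import numpy as np,cv2
def rays(c,uv):
    K=np.array([[c["fx"],0,c["cx"]],[0,c["fy"],c["cy"]],[0,0,1.]])
    p=cv2.undistortPoints(np.asarray(uv,float).reshape(-1,1,2),K,np.asarray(c["D"]).ravel()).reshape(-1,2)
    return np.c_[p,np.ones(len(p))]
def onplane(c,uv,z):
    d=rays(c,uv)@c["R"]; o=-c["R"].T@c["t"]
    s=(z-o[2])/d[:,2]; return o+d*s[:,None]
def cloud(c):
    v,u=np.mgrid[0:480,0:640]; uv=np.c_[u.ravel(),v.ravel()]
    r=rays(c,uv)*c["depth"].ravel()[:,None]
    return ((r-c["t"])@c["R"]).reshape(480,640,3)
E
python3 - <<'E'
from h import *
c=dict(np.load("top0.npz")); img=c["img"]
P=cloud(c); 
hsv=cv2.cvtColor(img,cv2.COLOR_BGR2HSV)
mat=(hsv[...,1]>80)&(hsv[...,0]>85)&(hsv[...,0]<115)
m=((~mat)).astype(np.uint8); m[:82]=0;m[345:]=0;m[:,:135]=0;m[:,525:]=0
n,l,s,ce=cv2.connectedComponentsWithStats(m)
for i in range(1,n):
    if s[i,4]<150: continue
    q=P[l==i]; q=q[np.isfinite(q).all(1)]
    z=q[:,2]; print(i,s[i].tolist(),ce[i].round(1),"zpct",np.percentile(z,[2,25,50,75,98]).round(4))
    vs,us=np.nonzero(l==i)
    r=cv2.minAreaRect(np.c_[us,vs].astype(np.float32)); print("   rect px",np.round(r[0],1),np.round(r[1],1),round(r[2],1))
a=cv2.resize(img[235:320,160:300],None,fx=5,fy=5,interpolation=cv2.INTER_CUBIC)
b=cv2.resize(img[225:320,345:505],None,fx=5,fy=5,interpolation=cv2.INTER_CUBIC)[:425,:]
b=cv2.resize(b,(700,372)); a=cv2.resize(a,(370,225))
cv2.imwrite("pics/cropA.png",cv2.resize(img[235:320,160:300],(790,480),interpolation=cv2.INTER_CUBIC))
cv2.imwrite("pics/cropB.png",cv2.resize(img[225:325,345:505],(800,500),interpolation=cv2.INTER_CUBIC))
E
```

```text
12 [388, 82, 137, 7, 422] [478.   83.5] zpct [-0.0041 -0.0011  0.0001  0.0015  0.0041]
   rect px [456.1  82. ] [136.1   6. ] 2.5
36 [356, 87, 45, 120, 3837] [378.8 147.1] zpct [-0.002   0.0019  0.0043  0.019   0.0453]
   rect px [379.1 146.4] [ 33.4 119. ] 6.7
72 [135, 90, 228, 255, 35619] [247.1 209.4] zpct [-0.0037 -0.0006  0.0012  0.0044  0.0748]
   rect px [248.  223.9] [264.1 211.5] 73.3
158 [431, 124, 62, 110, 5786] [462.  178.7] zpct [-0.0013  0.0018  0.0034  0.0056  0.0213]
   rect px [462.3 178.4] [ 55.7 106.5] 4.1
301 [352, 235, 33, 77, 976] [368.3 274.1] zpct [-0.0029  0.0014  0.0109  0.0157  0.0203]
   rect px [370.9 273.5] [28.4 80. ] 19.0
350 [441, 268, 48, 49, 1223] [464.7 291.7] zpct [-0.0015  0.032   0.039   0.0406  0.0435]
   rect px [464.7 291.6] [25.2 49.7] 38.3
458 [135, 315, 126, 30, 1216] [201.1 333.6] zpct [-0.0032  0.0012  0.0374  0.0398  0.0428]
   rect px [197.5 329.5] [125.  29.] 0.0
```

```bash
ls pics; python3 -m crank --help 2>&1 | head -5 | cut -c1-200
```

```text
cropA.png
cropB.png
side0.png
top0.png
wrist0.png
invalid input: not JSON, or not a number
```

View pics/cropA.png

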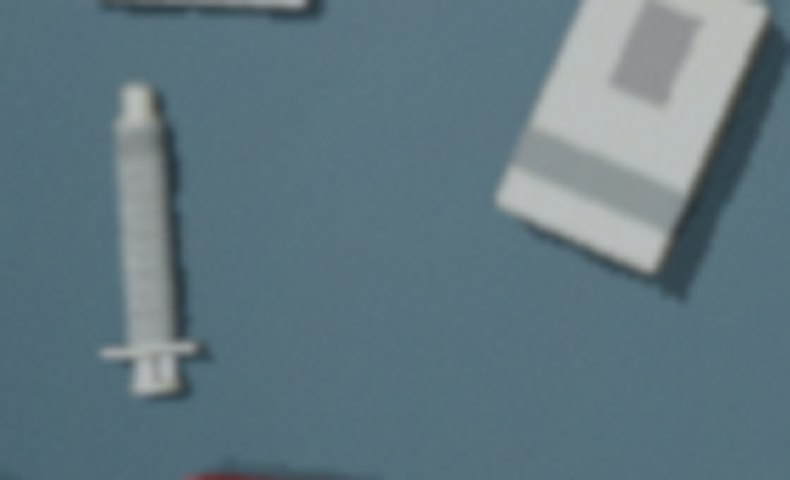

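View pics/cropB.png

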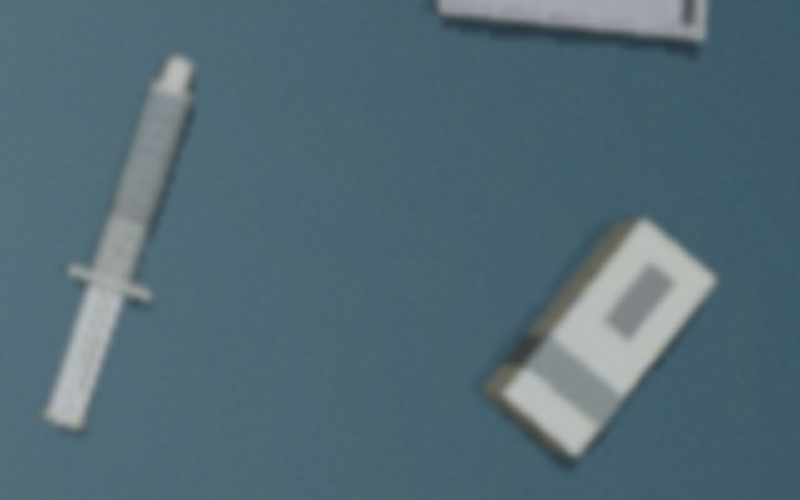

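The crops confirm it. The short syringe in A has its thumb disc close to the flange, so it is spent. The long one in B has its plunger out, so it is drawn up. The wide and narrow cartons are white. Next I'll measure poses.

```bash
python3 - <<'E'
from h import *
c=dict(np.load("top0.npz")); img=c["img"]; P=cloud(c); g=img.min(2).astype(int); sat=cv2.cvtColor(img,cv2.COLOR_BGR2HSV)[...,1]
def rect(xy,name):
    (cx,cy),(a,b),t=cv2.minAreaRect(xy.astype(np.float32)*1000)
    if a<b: a,b,t=b,a,t+90
    t=(t+90)%180-90
    print(name,"c",round(cx,1),round(cy,1),"L",round(a,1),"W",round(b,1),"yaw deg",round(t,1))
def roi(x0,y0,x1,y1):
    m=np.zeros((480,640),bool); m[y0:y1,x0:x1]=1; return m
def big(m):
    n,l,s,_=cv2.connectedComponentsWithStats(m.astype(np.uint8)); return l==1+np.argmax(s[1:,4])
def pts(m,z):
    v,u=np.nonzero(m); return onplane(c,np.c_[u,v],z)[:,:2]
low=sat<70
for n,r,z in [("wideC",(240,215,310,295),.04),("narC",(435,260,500,325),.04),("spent",(170,243,205,312),.009),("drawn",(345,230,395,318),.009),("wlane",(165,110,230,245),.017),("nlane",(345,82,410,215),.017),("tray",(425,118,500,242),.018)]:
    m=big(roi(*r)&low)
    if z==.04: m2=big(m&(g>95)&(P[...,2]>.033)); rect(pts(m2,z),n+" top")
    rect(pts(m,z),n)
m=big(roi(235,85,330,198)&(P[...,2]>.065)); rect(pts(m,.075),"tub rim")
# lane carton tops
for n,r,t in [("wl",(165,110,230,245),.035),("nl",(345,82,410,215),.035)]:
    m=big(roi(*r)&(P[...,2]>t)); rect(pts(m,.043),n+" carton")
vis=cv2.resize(img[80:250,160:330],None,fx=3.5,fy=3.5,interpolation=cv2.INTER_CUBIC); cv2.imwrite("pics/v1.png",vis)
vis=cv2.resize(img[80:250,340:510],None,fx=3.5,fy=3.5,interpolation=cv2.INTER_CUBIC); cv2.imwrite("pics/v2.png",vis)
E
```

```text
wideC top c 434.0 112.8 L 101.2 W 61.1 yaw deg -22.9
wideC c 434.7 111.7 L 106.3 W 67.9 yaw deg -22.3
narC top c 366.5 -271.0 L 91.6 W 40.5 yaw deg -38.8
narC c 366.8 -268.3 L 98.2 W 48.9 yaw deg -38.7
spent c 384.7 294.1 L 113.9 W 38.8 yaw deg 12.2
drawn c 401.9 -79.8 L 158.5 W 35.9 yaw deg -10.9
wlane c 591.4 270.9 L 246.8 W 90.3 yaw deg -1.3
nlane c 662.8 -98.8 L 250.8 W 65.9 yaw deg -5.7
tray c 599.1 -270.4 L 220.1 W 114.4 yaw deg -4.4
tub rim c 654.7 96.1 L 189.2 W 127.1 yaw deg 9.6
wl carton c 651.4 268.7 L 102.4 W 62.6 yaw deg -1.6
nl carton c 728.1 -102.6 L 93.9 W 39.3 yaw deg -6.6
```

View pics/v1.png

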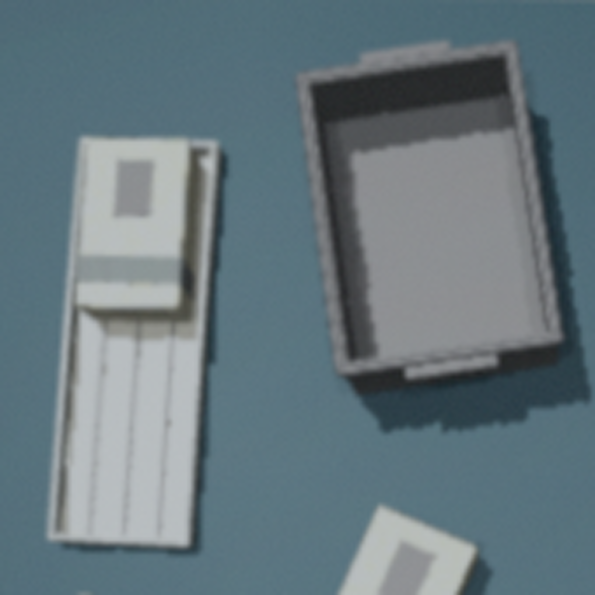

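View pics/v2.png

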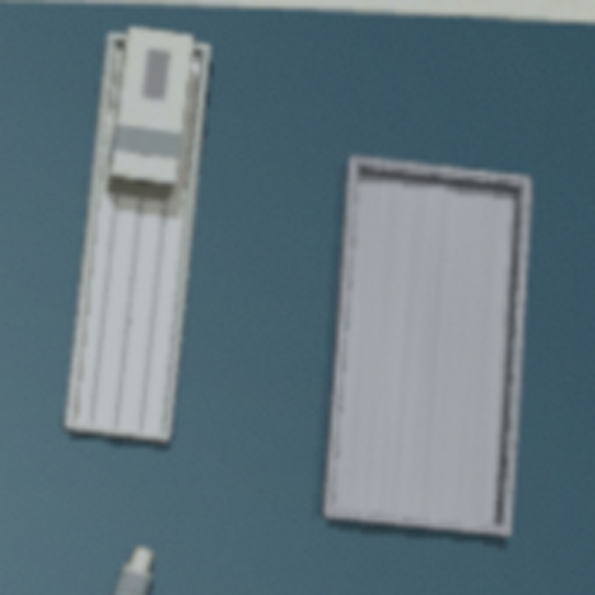

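```bash
python3 - <<'E'
from h import *
c=dict(np.load("top0.npz"))
def W(p,s,o,z): return onplane(c,(np.array(p,float)+.5)/s-.5+np.array(o),z)[:,:2]*1000
def box(n,p,o,z):
    q=W(p,3.5,o,z); nl,nr,fr,fl=q
    x=(fl+fr-nl-nr)/2; y=(nl+fl-nr-fr)/2
    print(n,"c",q.mean(0).round(1),"L",np.linalg.norm(x).round(1),"W",np.linalg.norm(y).round(1),"yaw",np.degrees(np.arctan2(x[1],x[0])).round(1),np.degrees(np.arctan2(-y[0],y[1])).round(1))
box("wl",[(50,541),(193,549),(220,142),(80,138)],(160,80),.017)
box("nl",[(66,431),(170,441),(210,44),(110,33)],(340,80),.017)
box("tray",[(326,519),(508,537),(530,177),(351,157)],(340,80),.018)
box("tub",[(340,375),(563,343),(518,42),(298,73)],(160,80),.075)
for n,p,s,o in [("spent",[(140,85),(151,351),(157,392)],790/140,(160,235)),("drawn",[(180,58),(110,283),(64,427)],5,(345,225))]:
    q=W(p,s,o,.009); d=q[0]-q[2]; print(n,q.round(1).tolist(),"len",np.linalg.norm(d).round(1),"tip-flange",np.linalg.norm(q[0]-q[1]).round(1),"yaw",np.degrees(np.arctan2(d[1],d[0])).round(1),"mid",(q[0]-54*d/np.linalg.norm(d)).round(1))
E
```

```text
wl c [589.9 269.9] L 241.6 W 84.2 yaw -1.2 -1.7
nl c [660.1 -99.5] L 242.0 W 60.2 yaw -5.6 -4.5
tray c [ 598.2 -270.9] L 217.1 W 108.4 yaw -4.5 -4.2
tub c [655.2  95.2] L 174.5 W 123.8 yaw 9.7 9.3
spent [[440.4, 293.6], [345.1, 285.9], [330.6, 283.2]] len 110.3 tip-flange 95.6 yaw 5.4 mid [386.6 288.5]
drawn [[475.8, -103.9], [384.5, -76.7], [326.5, -59.2]] len 155.9 tip-flange 95.3 yaw -16.7 mid [424.1 -88.4]
```

```bash
cat > go.py <<'E'
import sys,numpy as np
from workcell import bot
from scipy.spatial.transform import Rotation as Ro
x,y,z,jaw=map(float,sys.argv[1:5])
o=bot.get_obs(); R=Ro.from_quat(o["tool_rot"]).as_matrix(); p=np.array(o["eef_pos"])*1000
cur=np.degrees(np.arctan2(R[1,1],R[0,1])); d=(jaw-cur+90)%180-90
d0=np.array([x,y,z])-p
Rt=R@Ro.from_euler('z',-d,degrees=True).as_matrix()
print("t",round(o["clock"],2),"pos",p.round(1),"jaw",cur.round(1),"tilt",np.degrees(np.arccos(-R[2,2])).round(2),"w",round(o["grip_width"]*1000,1),"F",np.round(o["ft_force"],1),"j6",round(o["joint_pos"][5],2))
print("TURN",round(-d,1),"| shift before turn",(R.T@d0).round(1),"| after turn",(Rt.T@d0).round(1))
E
python3 go.py 386.6 288.5 120 95.4
```

```text
t 0.15 pos [192.6 460.9 230.6] jaw 67.3 tilt 0.09 w 85.4 F [-0.5 -0.6 -0.4] j6 1.57
TURN -28.1 | shift before turn [-245.5  -84.1  110.7] | after turn [-177.  -189.7  110.7]
```

```bash
python3 -m crank '[[[0,0,25,-9.4,120],[0,0,25,-9.4,120],[0,0,20,-9.4,120],[-35,-38,8,0,120],[-35,-38,8,0,120],[-35,-38,8,0,120],[-35,-38,8,0,120],[-35,-38,8,0,120],[0,0,0,0,120]]]'; python3 go.py 386.6 288.5 4 95.4
python3 - <<'E'
from workcell import bot
import cv2
c=bot.camera("wrist");cv2.imwrite("pics/w1.png",c["img"])
E
```

```text
clock: 1.27
eef_pos: [0.3923, 0.2876, 0.1147]
tool_rot: [-0.059, 0.998, -0.001, -0.001]
ft_force: [-1.0, 0.8, 0.2]
grip_width: 0.0449
t 1.27 pos [392.3 287.6 114.7] jaw 96.7 tilt 0.22 w 44.9 F [-1.   0.8  0.2] j6 0.52
TURN 1.3 | shift before turn [  5.3   1.8 110.7] | after turn [  5.3   1.7 110.7]
```

View pics/w1.png

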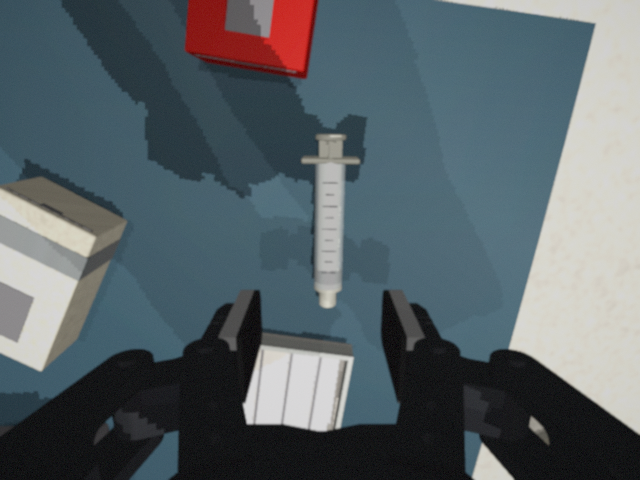

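The wrist view shows the spent syringe vertical in the image, with its flange at (331,160) and cap tip at (327,305). I'll cross-check its position by ray casting.

```bash
cat > wr.py <<'E'
# wrist pixel(s) -> world at height z(mm): wr.py z u v [u v..]
import sys,numpy as np
from workcell import bot
from scipy.spatial.transform import Rotation as Ro
from h import rays
a=list(map(float,sys.argv[1:])); o=bot.get_obs(); R=Ro.from_quat(o["tool_rot"]).as_matrix(); p=np.array(o["eef_pos"])
c=bot.camera("wrist"); T=c["T_tool_cam"]
uv=np.array(a[1:]).reshape(-1,2); d=rays(c,uv)@(R@T[:3,:3]).T; c0=R@T[:3,3]+p
print(((c0+d*((a[0]/1000-c0[2])/d[:,2])[:,None])*1000).round(1).tolist())
E
python3 wr.py 9 327.5 306 331 160 331 136
```

```text
[[440.7, 300.1, 9.0], [345.5, 290.4, 9.0], [331.6, 288.6, 9.0]]
```

```bash
python3 go.py 386.6 290 4 95.4; python3 wr.py 9 327.5 306 331 160 331 136;python3 wr.py 17 353 343 264 334; python3 - <<'E'
from h import *
from workcell import bot
from scipy.spatial.transform import Rotation as Ro
import cv2
c=dict(np.load("top0.npz"))
print(onplane(c,(np.array([(50,541),(193,549)])+.5)/3.5-.5+[160,80],.017)*1000)
s=bot.camera("side"); cv2.imwrite("pics/s1.png",s["img"])
def big(m):
    n,l,st,_=cv2.connectedComponentsWithStats(m.astype(np.uint8)); return l==1+np.argmax(st[1:,4])
s0=dict(np.load("side0.npz")); i=s0["img"]
cv2.imwrite("pics/s0c.png",cv2.resize(i[130:230,240:400],(800,500),interpolation=cv2.INTER_CUBIC))
E
```

```text
t 1.38 pos [390.6 289.6 115.2] jaw 97.0 tilt 0.2 w 45.5 F [-0.9  0.3  0.5] j6 0.52
TURN 1.6 | shift before turn [  3.5   1.  111.2] | after turn [  3.6   0.9 111.2]
[[440.1, 301.3, 9.0], [344.8, 291.3, 9.0], [330.9, 289.5, 9.0]]
[[460.6, 321.7, 17.0], [461.3, 262.6, 17.0]]
[[470.70370905 314.39446932  17.        ]
 [467.6683139  230.37838486  17.        ]]
```

View pics/s0c.png

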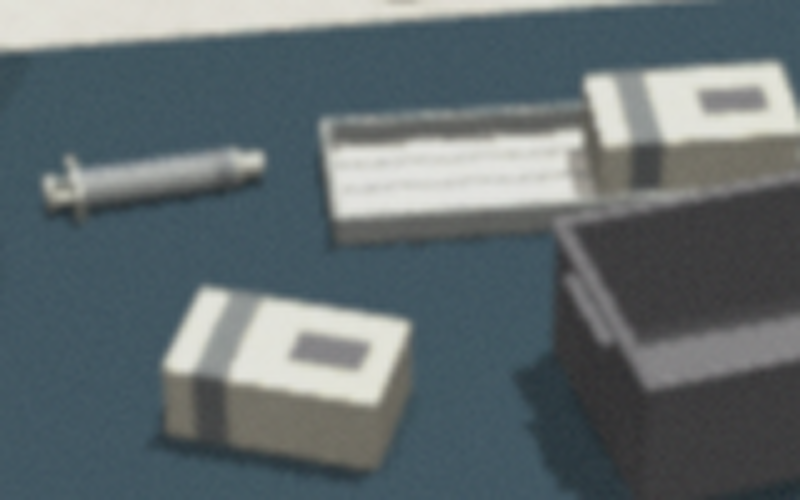

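```bash
python3 - <<'E'
from h import *
s=dict(np.load("side0.npz"))
f=lambda p,z:(onplane(s,(np.array(p,float)+.5)/5-.5+[240,130],z)*1000).round(1).tolist()
print(f([(265,162),(45,190)],.009)); print(f([(321,119),(333,219)],.017))
print(f([(200,288),(412,320),(378,405),(165,362)],.04))
E
```

```text
[[440.1, 298.7, 9.0], [329.0, 290.2, 9.0]]
[[471.1, 320.6, 17.0], [467.7, 236.3, 17.0]]
[[397.8, 162.0, 40.0], [491.9, 125.5, 40.0], [469.2, 68.4, 40.0], [377.9, 110.8, 40.0]]
```

```bash
python3 - <<'E'
import cv2,numpy as np
i=np.load("side0.npz")["img"]
cv2.imwrite("pics/s0d.png",cv2.resize(i[235:375,240:480],(800,467),interpolation=cv2.INTER_CUBIC))
cv2.imwrite("pics/s0e.png",cv2.resize(i[140:240,290:450],(800,500),interpolation=cv2.INTER_CUBIC))
E
```

```text
(no output)
```

View pics/s0d.png

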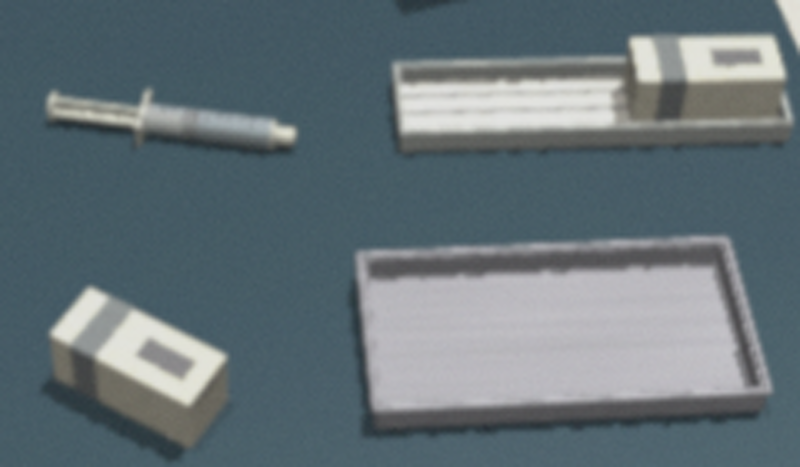

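View pics/s0e.png

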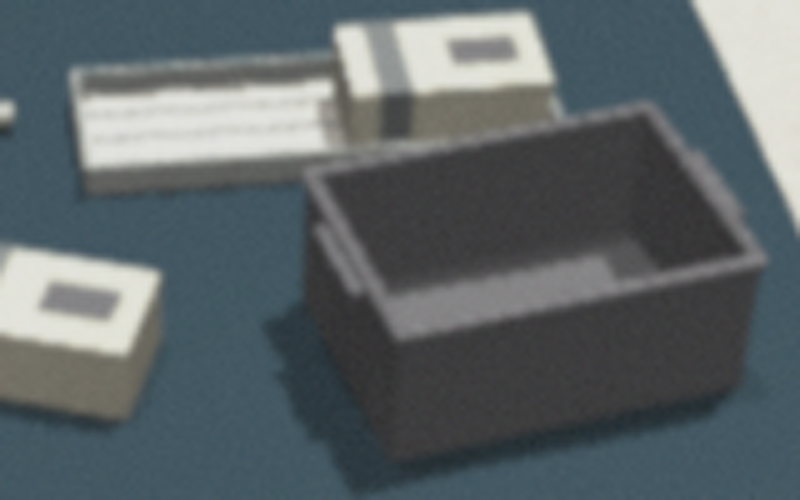

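```bash
python3 - <<'E'
from h import *
s=dict(np.load("side0.npz"))
def f(n,p,z,sc=800/240,o=(240,235)):
    q=onplane(s,(np.array(p,float)+.5)/sc-.5+np.array(o),z)[:,:2]*1000; print(n,q.round(0).tolist(),"mean",q.mean(0).round(1))
f("drawn tip,disc",[(297,136),(50,107)],.009)
f("nl nl,nr,fr",[(394,62),(402,138),(790,127)],.017)
f("tray nl,nr,fr,fl",[(358,252),(377,412),(769,392),(726,238)],.018)
f("narC top",[(90,287),(51,337),(188,404),(228,360)],.04)
f("tub nl nr fr fl",[(308,172),(398,337),(765,265),(648,104)],.075,5,(290,140))
E
```

```text
drawn tip,disc [[476.0, -101.0], [327.0, -56.0]] mean [401.2 -78.5]
nl nl,nr,fr [[544.0, -53.0], [537.0, -118.0], [773.0, -141.0]] mean [ 618.1 -104.2]
tray nl,nr,fr,fl [[496.0, -204.0], [488.0, -314.0], [699.0, -329.0], [708.0, -222.0]] mean [ 598.  -267.3]
narC top [[343.0, -227.0], [320.0, -259.0], [388.0, -312.0], [412.0, -286.0]] mean [ 365.7 -271. ]
tub nl nr fr fl [[561.0, 144.0], [580.0, 24.0], [748.0, 51.0], [728.0, 174.0]] mean [654.4  98.1]
```

Side and wrist rays both put things about 4–6 mm further +y than the top camera does, so I'll trust the wrist and side. The spent syringe's centre is about (386.5, 294.5).

```bash
python3 go.py 386.5 294.5 4 96.2; python3 -m crank '[[[3.5,4.5,27,0,120],[0,0,27,0,120],[0,0,27,0,120],[0,0,20,0,120],[0,0,5,0,120],[0,0,0,0,120]]]';  python3 go.py 386.5 294.5 4 96.2
```

```text
t 1.52 pos [389.8 291.  115.7] jaw 97.2 tilt 0.14 w 44.8 F [-0.  -0.1 -0.8] j6 0.52
TURN 1.0 | shift before turn [  2.6   3.9 111.7] | after turn [  2.7   3.9 111.7]
clock: 2.28
eef_pos: [0.382, 0.303, 0.0099]
tool_rot: [-0.07, 0.998, 0.002, 0.001]
ft_force: [-0.2, 1.2, 0.4]
grip_width: 0.0447
t 2.27 pos [382.  303.    9.9] jaw 98.0 tilt 0.24 w 44.7 F [-0.2  1.2  0.4] j6 0.53
TURN 1.8 | shift before turn [-3.2 -9.1  5.8] | after turn [-3.5 -9.   5.8]
```

```bash
python3 -m crank '[[[-3,-8,2,1.5,120],[0,0,0,0,120],[0,0,0,0,120]]]';  python3 go.py 386.5 294.5 4 96.2
```

```text
clock: 2.65
eef_pos: [0.3877, 0.2964, 0.0099]
tool_rot: [-0.056, 0.998, 0.003, 0.003]
ft_force: [-0.0, 0.5, -0.4]
grip_width: 0.0454
t 2.65 pos [387.7 296.4   9.9] jaw 96.5 tilt 0.48 w 45.4 F [-0.   0.5 -0.4] j6 0.54
TURN 0.3 | shift before turn [ 1.5 -1.7  5.9] | after turn [ 1.5 -1.8  5.9]
```

```bash
python3 -m crank '[[[0,-1,5,0,120],[0,0,1,0,255],[0,0,0,0,255],[0,0,0,0,255],[0,0,0,0,255]]]';  python3 go.py 386.5 294.5 150 96.2
```

```text
clock: 3.28
eef_pos: [0.3885, 0.2954, 0.0043]
tool_rot: [-0.056, 0.998, 0.003, 0.004]
ft_force: [0.2, -0.5, -0.1]
grip_width: 0.0156
t 3.27 pos [388.5 295.4   4.3] jaw 96.4 tilt 0.56 w 15.6 F [ 0.2 -0.5 -0.1] j6 0.54
TURN 0.2 | shift before turn [ 1.000e+00  1.000e-01 -1.457e+02] | after turn [ 1.000e+00  1.000e-01 -1.457e+02]
```

```bash
python3 -m crank '[[[0,0,-20,0,255],[0,0,-40,0,255],[0,0,-50,0,255],[0,0,-40,0,255],[0,0,0,0,255]]]';  python3 go.py 655 97.5 150 99.5
```

```text
clock: 3.9
eef_pos: [0.3863, 0.2941, 0.157]
tool_rot: [-0.056, 0.998, 0.002, 0.002]
ft_force: [-0.0, 0.4, -1.4]
grip_width: 0.0156
t 3.9 pos [386.3 294.1 157. ] jaw 96.5 tilt 0.33 w 15.6 F [-0.   0.4 -1.4] j6 0.54
TURN -3.0 | shift before turn [-244.9 -225.5    7.1] | after turn [-232.5 -238.2    7.1]
```

```bash
python3 -m crank '[[[-30,-30,0,-3,255],[-29,-30,0,0,255],[-29,-30,0,0,255],[-29,-30,0,0,255],[-29,-30,0,0,255],[-29,-30,0,0,255],[-29,-30,0,0,255],[-25,-25,0,0,255],[0,0,0,0,255]]]';  python3 go.py 655 97.5 45 99.5
python3 - <<'E'
from workcell import bot
import cv2
c=bot.camera("wrist");cv2.imwrite("pics/w2.png",c["img"])
E
```

```text
clock: 5.03
eef_pos: [0.6516, 0.0923, 0.1406]
tool_rot: [-0.085, 0.996, 0.001, -0.008]
ft_force: [0.1, 0.2, 0.6]
grip_width: 0.0154
t 5.03 pos [651.6  92.3 140.6] jaw 99.8 tilt 0.92 w 15.4 F [0.1 0.2 0.6] j6 -0.03
TURN 0.3 | shift before turn [-5.8  4.1 95.5] | after turn [-5.7  4.2 95.5]
```

View pics/w2.png

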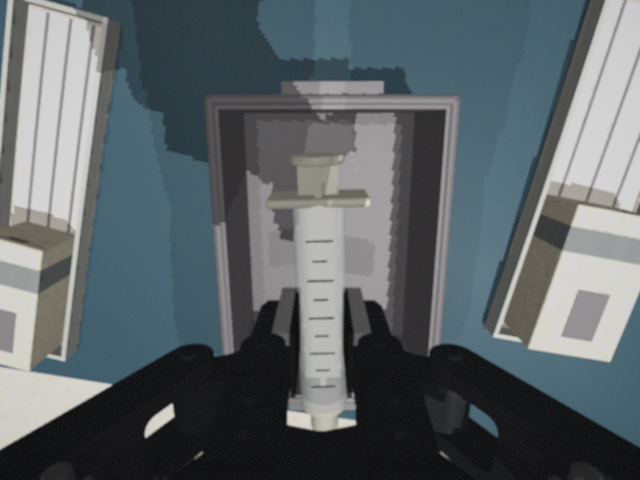

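The syringe hangs over the tub at (320,290), and the tub rim runs from (207,100) to (459,100). It needs about +5 mm in y, then the lowering.

```bash
python3 wr.py 75 207 100 459 98; python3 -m crank '[[[0,5,0,0,255],[-3,0,20,0,255],[0,0,20,0,255],[0,0,20,0,255],[0,0,20,0,255],[0,0,10,0,255]]]';  python3 go.py 655 97.5 45 99.5
```

```text
[[581.9, 26.6, 75.0], [559.8, 147.4, 75.0]]
clock: 5.88
eef_pos: [0.6453, 0.1084, 0.051]
tool_rot: [-0.092, 0.996, 0.002, -0.008]
ft_force: [-0.3, 0.3, -0.5]
grip_width: 0.0155
t 5.88 pos [645.3 108.4  51. ] jaw 100.5 tilt 0.98 w 15.5 F [-0.3  0.3 -0.5] j6 -0.02
TURN 1.0 | shift before turn [ -7.6 -12.5   5.8] | after turn [ -7.8 -12.4   5.8]
```

```bash
python3 -m crank '[[[-7,-6,0,0.5,255],[0,0,0,0,255]]]';  python3 go.py 654.5 101 45 99.5
```

```text
clock: 6.12
eef_pos: [0.6533, 0.1048, 0.0515]
tool_rot: [-0.088, 0.996, 0.002, -0.008]
ft_force: [0.4, -0.5, -0.6]
grip_width: 0.0155
t 6.12 pos [653.3 104.8  51.5] jaw 100.1 tilt 0.97 w 15.5 F [ 0.4 -0.5 -0.6] j6 -0.02
TURN 0.6 | shift before turn [-0.6 -4.   6.4] | after turn [-0.6 -4.   6.4]
```

```bash
python3 -m crank '[[[0,-4,15,0,255],[0,0,10,0,255],[0,0,0,0,130],[0,0,0,0,130],[0,0,0,0,130]]]';  python3 go.py 654.5 101 150 99.5; python3 -m crank '[[[0,0,-30,0,130],[0,0,-45,0,130],[0,0,-45,0,130],[0,0,-20,0,130],[0,0,0,0,0],[0,0,0,0,0]]]';python3 go.py 434.3 116.5 100 66.8
python3 - <<'E'
from workcell import bot
import cv2
c=bot.camera("wrist");cv2.imwrite("pics/w3.png",c["img"])
E
```

```text
clock: 6.75
eef_pos: [0.6547, 0.1004, 0.0261]
tool_rot: [-0.088, 0.996, 0.003, -0.007]
ft_force: [-0.1, -1.0, 0.3]
grip_width: 0.0418
t 6.75 pos [654.7 100.4  26.1] jaw 100.1 tilt 0.85 w 41.8 F [-0.1 -1.   0.3] j6 -0.03
TURN 0.6 | shift before turn [   1.7    1.4 -123.9] | after turn [   1.7    1.4 -123.9]
clock: 7.5
eef_pos: [0.6565, 0.1002, 0.1705]
tool_rot: [-0.088, 0.996, 0.003, -0.007]
ft_force: [0.2, 0.2, -0.4]
grip_width: 0.0756
t 7.5 pos [656.5 100.2 170.5] jaw 100.1 tilt 0.83 w 75.6 F [ 0.2  0.2 -0.4] j6 -0.03
TURN 33.3 | shift before turn [215.   54.5  73.6] | after turn [209.7 -72.4  73.6]
```

View pics/w3.png

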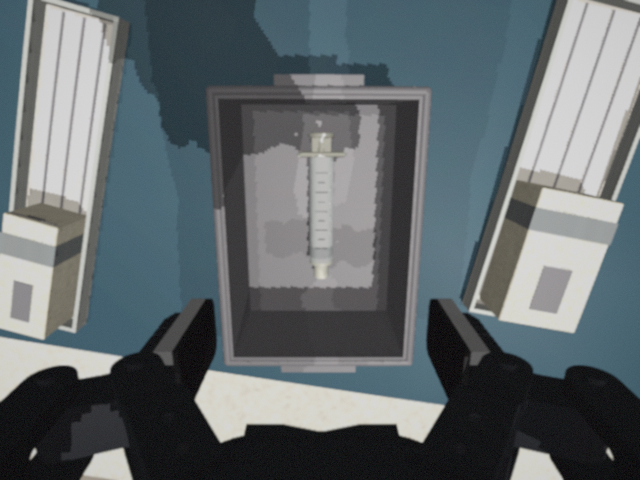

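The spent syringe lies on the tub floor at (320,205). Next is the wide carton.

```bash
python3 -m crank '[[[0,0,0,8.3,0],[0,0,0,8.3,0],[0,0,0,8.3,0],[0,0,0,8.3,0],[40,-14,5,0,0],[40,-14,5,0,0],[40,-14,10,0,0],[40,-14,10,0,0],[35,-12,10,0,0],[0,0,0,0,0],[0,0,0,0,0]]]';python3 go.py 434.3 116.5 100 66.8
python3 - <<'E'
from workcell import bot
import cv2
c=bot.camera("wrist");cv2.imwrite("pics/w4.png",c["img"])
E
```

```text
clock: 8.93
eef_pos: [0.4333, 0.1164, 0.1162]
tool_rot: [0.21, 0.977, -0.006, -0.022]
ft_force: [-0.9, 0.2, 0.8]
grip_width: 0.0852
t 8.93 pos [433.3 116.4 116.2] jaw 65.8 tilt 2.59 w 85.2 F [-0.9  0.2  0.8] j6 0.68
TURN -1.0 | shift before turn [-1.6  0.8 16.2] | after turn [-1.6  0.8 16.2]
```

View pics/w4.png

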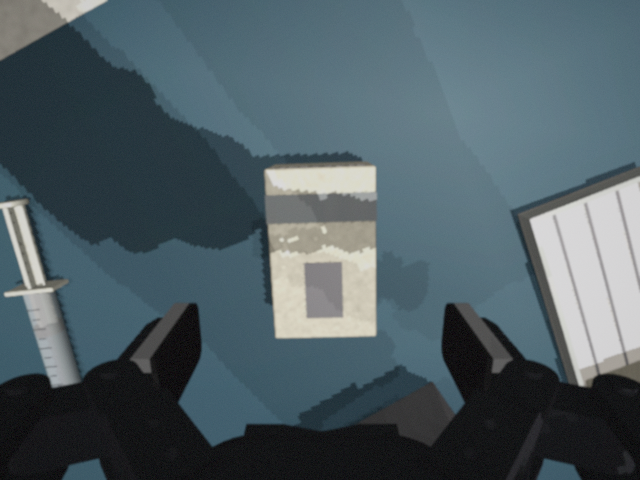

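```bash
cat >> go.py <<'E'
print("tilt vec (deg, world x,y of tool z)",np.degrees(R[:2,2]).round(2))
E
python3 wr.py 40 265 169 376 167 376 335 276 338; python3 -m crank '[[[0,0,20,0,0],[0,0,20,0,0],[0,0,20,0,0],[0,0,0,0,0]]]'; python3 go.py 434.3 116.5 14 66.8
```

```text
[[378.0, 108.3, 40.0], [401.3, 163.0, 40.0], [491.9, 125.6, 40.0], [470.0, 70.6, 40.0]]
clock: 9.52
eef_pos: [0.4374, 0.1166, 0.0556]
tool_rot: [0.211, 0.977, -0.004, -0.019]
ft_force: [-1.1, 0.2, 0.3]
grip_width: 0.0858
t 9.53 pos [437.4 116.6  55.6] jaw 65.6 tilt 2.25 w 85.8 F [-1.1  0.2  0.3] j6 0.68
TURN -1.2 | shift before turn [ 1.3 -0.7 41.7] | after turn [ 1.3 -0.7 41.7]
tilt vec (deg, world x,y of tool z) [-2.25 -0.03]
```

```bash
python3 -m crank '[[[2,0,15,-2,0],[0,0,15,0,0],[0,0,10,0,0],[0,0,0,0,0]]]'; python3 go.py 435 117 14 67.5
```

```text
clock: 10.02
eef_pos: [0.4399, 0.1182, 0.0175]
tool_rot: [0.195, 0.981, -0.002, -0.016]
ft_force: [-0.3, -0.6, -0.8]
grip_width: 0.0854
t 10.03 pos [439.9 118.2  17.5] jaw 67.6 tilt 1.85 w 85.4 F [-0.3 -0.6 -0.8] j6 0.65
TURN 0.1 | shift before turn [ 3.9 -3.   3.7] | after turn [ 3.9 -3.   3.7]
tilt vec (deg, world x,y of tool z) [-1.84  0.08]
```

```bash
python3 -m crank '[[[3,-2,3,0,0],[0,0,0,0,255],[0,0,0,0,255],[0,0,0,0,255],[0,0,0,0,255]]]'; python3 go.py 435 117 14 67.5;python3 -m crank '[[[0,0,-15,0,255],[0,0,-25,0,255],[0,0,-25,0,255],[0,0,-15,0,255],[0,0,0,0,255]]]'; python3 go.py 535 275 80 88.6
python3 - <<'E'
from workcell import bot
import cv2
c=bot.camera("wrist");cv2.imwrite("pics/w5.png",c["img"])
c=bot.camera("side");cv2.imwrite("pics/s5.png",c["img"])
E
```

```text
clock: 10.65
eef_pos: [0.4379, 0.1179, 0.0167]
tool_rot: [0.195, 0.981, -0.002, -0.014]
ft_force: [-0.1, 0.2, -1.5]
grip_width: 0.0587
t 10.65 pos [437.9 117.9  16.7] jaw 67.6 tilt 1.62 w 58.7 F [-0.1  0.2 -1.5] j6 0.65
TURN 0.1 | shift before turn [ 2.3 -1.9  2.8] | after turn [ 2.3 -1.9  2.8]
tilt vec (deg, world x,y of tool z) [-1.61  0.13]
clock: 11.28
eef_pos: [0.4391, 0.1175, 0.0978]
tool_rot: [0.195, 0.981, -0.002, -0.015]
ft_force: [0.2, -0.1, -1.3]
grip_width: 0.0588
t 11.28 pos [439.1 117.5  97.8] jaw 67.6 tilt 1.79 w 58.8 F [ 0.2 -0.1 -1.3] j6 0.65
TURN -21.0 | shift before turn [-29.1 182.3  15.1] | after turn [-92.5 159.8  15.1]
tilt vec (deg, world x,y of tool z) [-1.78  0.1 ]
```

View pics/w5.png

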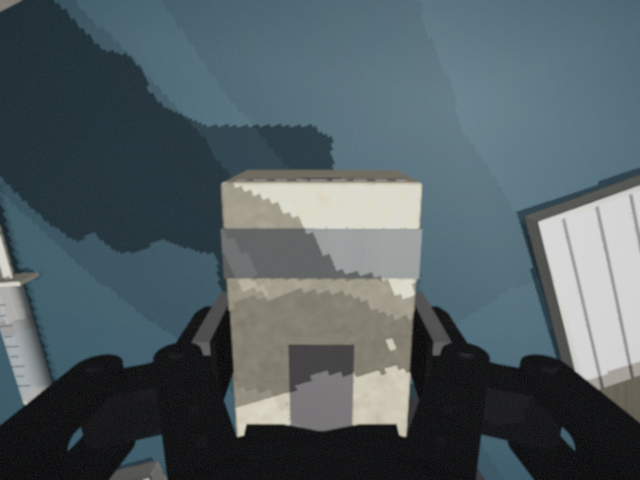

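View pics/s5.png

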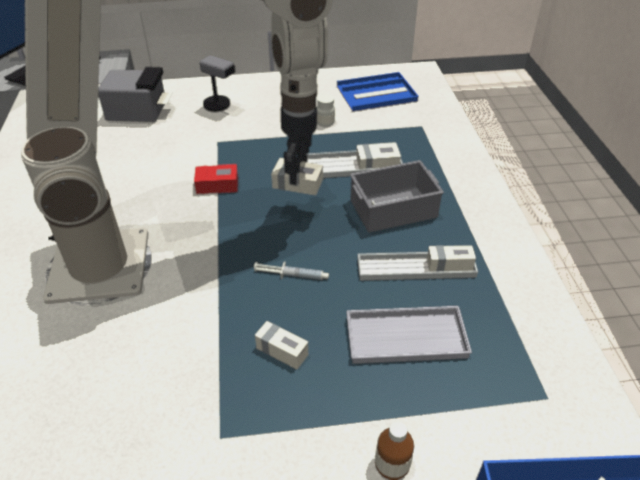

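```bash
python3 -m crank '[[[0,0,-5,-10.5,255],[0,0,-5,-10.5,255],[0,27,0,0,255],[-15,27,0,0,255],[-18,27,0,0,255],[-20,27,0,0,255],[-20,27,0,0,255],[-20,25,0,0,255],[0,0,0,0,255],[0,0,0,0,255]]]'; python3 go.py 537.5 277 80 88.6
python3 - <<'E'
from workcell import bot
import cv2
c=bot.camera("wrist");cv2.imwrite("pics/w6.png",c["img"])
E
```

```text
clock: 12.62
eef_pos: [0.5272, 0.2767, 0.0875]
tool_rot: [0.007, 1.0, -0.005, -0.029]
ft_force: [-0.2, 0.4, -1.2]
grip_width: 0.0586
t 12.62 pos [527.2 276.7  87.5] jaw 89.2 tilt 3.31 w 58.6 F [-0.2  0.4 -1.2] j6 0.49
TURN 0.6 | shift before turn [-10.7   0.5   6.9] | after turn [-10.7   0.6   6.9]
tilt vec (deg, world x,y of tool z) [-3.27 -0.52]
```

View pics/w6.png

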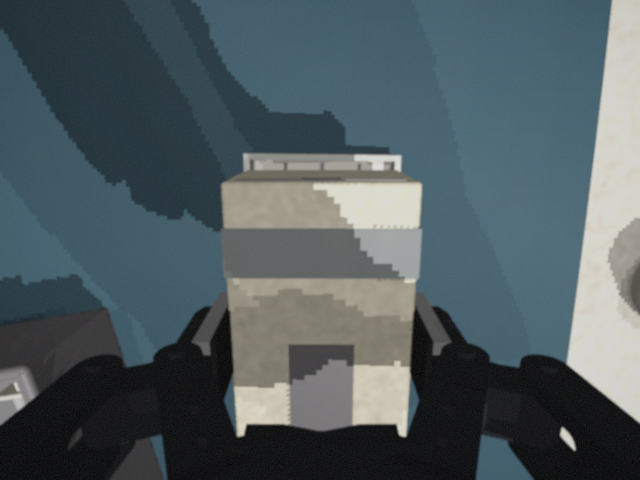

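```bash
python3 wr.py 17 244 154 402 154; python3 -m crank '[[[-8,0,10,0.6,255],[0,0,10,0,255],[0,0,10,0,255],[0,0,0,0,255]]]'; python3 go.py 537.5 277 20 88.6
```

```text
[[471.1, 238.1, 17.0], [472.3, 320.3, 17.0]]
clock: 13.22
eef_pos: [0.533, 0.2741, 0.0554]
tool_rot: [0.014, 0.999, -0.005, -0.029]
ft_force: [-0.6, 1.1, -0.5]
grip_width: 0.0589
t 13.22 pos [533.  274.1  55.4] jaw 88.4 tilt 3.35 w 58.9 F [-0.6  1.1 -0.5] j6 0.49
TURN -0.2 | shift before turn [-6.5  3.4 35.1] | after turn [-6.5  3.4 35.1]
tilt vec (deg, world x,y of tool z) [-3.3  -0.53]
```

```bash
python3 -m crank '[[[-4,3,12,0,255],[0,0,8,0,255],[0,0,6,0,255],[0,0,0,0,255]]]'; python3 go.py 538 277.5 20 88.6
```

```text
clock: 13.72
eef_pos: [0.5357, 0.2772, 0.0273]
tool_rot: [0.014, 0.999, -0.005, -0.029]
ft_force: [-1.3, 0.6, -0.7]
grip_width: 0.0585
t 13.72 pos [535.7 277.2  27.3] jaw 88.4 tilt 3.35 w 58.5 F [-1.3  0.6 -0.7] j6 0.5
TURN -0.2 | shift before turn [-2.7  0.5  7.1] | after turn [-2.7  0.5  7.1]
tilt vec (deg, world x,y of tool z) [-3.3  -0.53]
```

```bash
python3 -m crank '[[[0,0,4,0,255],[0,0,2,0,255],[0,0,0,0,255]]]'; python3 go.py 538 277.5 20 88.6
```

```text
clock: 14.1
eef_pos: [0.5357, 0.2773, 0.0215]
tool_rot: [0.014, 0.999, -0.005, -0.028]
ft_force: [0.5, 0.4, -0.4]
grip_width: 0.0588
t 14.1 pos [535.7 277.3  21.5] jaw 88.4 tilt 3.29 w 58.8 F [ 0.5  0.4 -0.4] j6 0.5
TURN -0.2 | shift before turn [-2.4  0.2  1.3] | after turn [-2.4  0.2  1.3]
tilt vec (deg, world x,y of tool z) [-3.25 -0.5 ]
```

```bash
python3 -m crank '[[[0,0,0.5,0,60],[0,0,0,0,0],[0,0,0,0,0],[0,0,-20,0,0],[0,0,-40,0,0],[0,0,-40,0,0],[0,0,-20,0,0],[0,0,0,0,0]]]'; python3 go.py 424 -85 120 73.3
python3 - <<'E'
from workcell import bot
import cv2
c=bot.camera("wrist");cv2.imwrite("pics/w7.png",c["img"])
E
```

```text
clock: 15.1
eef_pos: [0.5428, 0.2784, 0.1448]
tool_rot: [0.014, 1.0, -0.005, -0.028]
ft_force: [-0.2, 0.9, 0.6]
grip_width: 0.0855
t 15.1 pos [542.8 278.4 144.8] jaw 88.4 tilt 3.24 w 85.5 F [-0.2  0.9  0.6] j6 0.49
TURN 15.1 | shift before turn [ 106.9 -366.3   34.5] | after turn [   7.7 -381.5   34.5]
tilt vec (deg, world x,y of tool z) [-3.21 -0.48]
```

View pics/w7.png

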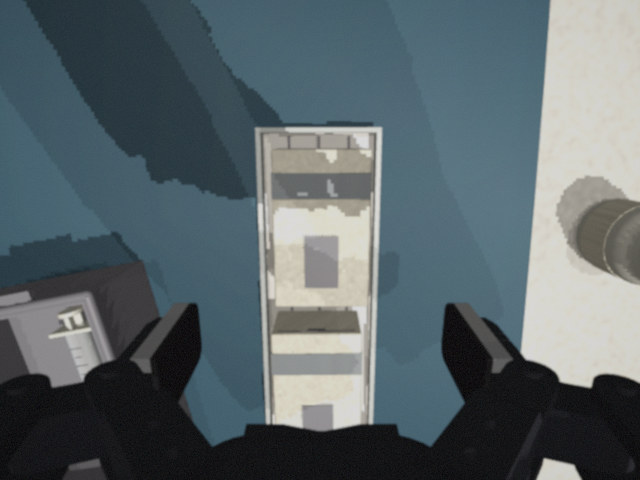

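The wide carton lies flat between the rails, with its top around (321,230) and a clear gap before the far carton. Next is the drawn-up syringe.

```bash
python3 -m crank '[[[0,0,0,7.5,120],[0,0,0,7.5,120],[0,-30,0,0,120],[0,-40,0,0,120],[0,-42,0,0,120],[0,-42,0,0,120],[0,-42,0,0,120],[0,-42,0,0,120],[0,-42,0,0,120],[0,-42,0,0,120],[0,-25,0,0,120],[0,-10,0,0,120]]]'; python3 go.py 424.3 -85.4 120 73.2; python3 -m crank '[[[0,0,5,0,120],[0,0,0,0,120]]]'; python3 go.py 424.3 -85.4 120 73.2
```

```text
clock: 16.65
eef_pos: [0.4223, -0.074, 0.1364]
tool_rot: [0.147, 0.988, -0.014, -0.043]
ft_force: [0.4, -0.5, 0.1]
grip_width: 0.0452
t 16.65 pos [422.3 -74.  136.4] jaw 73.2 tilt 5.16 w 45.2 F [ 0.4 -0.5  0.1] j6 0.14
TURN -0.0 | shift before turn [-6.5 -9.7 16.3] | after turn [-6.5 -9.7 16.3]
tilt vec (deg, world x,y of tool z) [-5.08 -0.9 ]
clock: 16.9
eef_pos: [0.4212, -0.0734, 0.1298]
tool_rot: [0.147, 0.988, -0.014, -0.044]
ft_force: [0.7, 1.0, 0.2]
grip_width: 0.0451
t 16.9 pos [421.2 -73.4 129.8] jaw 73.1 tilt 5.27 w 45.1 F [0.7 1.  0.2] j6 0.14
TURN -0.1 | shift before turn [ -7.3 -10.2   9.7] | after turn [ -7.3 -10.2   9.7]
tilt vec (deg, world x,y of tool z) [-5.2  -0.84]
```

Tool tilt is creeping up: −5° about pitch after fast sweeps. I'll spend a second testing what undoes it before grasping.

```bash
t(){ python3 go.py 424.3 -85.4 120 73.2 | sed -n '1p;3p' | cut -c1-60; }; t
python3 -m crank '[[[0,0,-50,0,120],[0,0,-50,0,120],[0,0,-50,0,120],[0,0,0,0,120],[0,0,0,0,120]]]' >/dev/null; t
python3 -m crank '[[[0,0,50,0,120],[0,0,50,0,120],[0,0,45,0,120],[0,0,0,0,120],[0,0,0,0,120]]]'>/dev/null; t
```

```text
t 16.9 pos [421.2 -73.4 129.8] jaw 73.1 tilt 5.27 w 45.1 F [
tilt vec (deg, world x,y of tool z) [-5.2  -0.84]
t 17.52 pos [435.7 -66.  280.8] jaw 73.7 tilt 5.53 w 45.4 F 
tilt vec (deg, world x,y of tool z) [-5.46 -0.76]
t 18.15 pos [419.5 -65.6 129.5] jaw 73.9 tilt 5.81 w 45.2 F 
tilt vec (deg, world x,y of tool z) [-5.76 -0.71]
```

```bash
t(){ python3 go.py 424.3 -85.4 120 73.2 | sed -n '1p;3p' | cut -c1-60; }
python3 -m crank '[[[-40,0,0,0,120],[-40,0,0,0,120],[0,0,0,0,120],[0,0,0,0,120]]]' >/dev/null; t
python3 -m crank '[[[40,0,0,0,120],[40,0,0,0,120],[0,0,0,0,120],[0,0,0,0,120]]]'>/dev/null; t
python3 -m crank '[[[0,0,0,10,120],[0,0,0,-10,120],[0,0,0,0,120]]]'>/dev/null; t
```

```text
t 18.65 pos [502.  -88.5 128.5] jaw 73.9 tilt 5.25 w 45.5 F 
tilt vec (deg, world x,y of tool z) [-5.18 -0.79]
t 19.15 pos [423.1 -65.1 138.4] jaw 74.0 tilt 4.97 w 45.3 F 
tilt vec (deg, world x,y of tool z) [-4.89 -0.83]
t 19.52 pos [426.  -65.6 139.9] jaw 73.7 tilt 4.72 w 45.2 F 
tilt vec (deg, world x,y of tool z) [-4.64 -0.87]
```

```bash
t(){ python3 go.py 424.3 -85.4 120 73.2 | sed -n '1p;3p' | cut -c1-60; }
python3 -m crank '[[[0,0,0,0,120],[0,0,0,0,120],[0,0,0,0,120],[0,0,0,0,120]]]' >/dev/null; t
python3 -m crank '[[[-60,0,0,0,120],[0,0,0,0,120],[60,0,0,0,120],[0,0,0,0,120],[-60,0,0,0,120],[0,0,0,0,120],[60,0,0,0,120],[0,0,0,0,120]]]'>/dev/null; t
python3 -m crank '[[[0,-60,0,0,120],[0,0,0,0,120],[0,60,0,0,120],[0,0,0,0,120]]]'>/dev/null; t
```

```text
t 20.02 pos [426.9 -65.8 139.9] jaw 73.5 tilt 4.7 w 44.9 F [
tilt vec (deg, world x,y of tool z) [-4.61 -0.87]
t 21.02 pos [416.  -63.8 132.5] jaw 73.4 tilt 6.06 w 45.2 F 
tilt vec (deg, world x,y of tool z) [-6.02 -0.63]
t 21.52 pos [418.1 -63.9 135.9] jaw 73.3 tilt 5.53 w 44.9 F 
tilt vec (deg, world x,y of tool z) [-5.47 -0.71]
```

```bash
python3 -m crank '[[[-1,-11,8,0,120],[-1,-10,8,0,120],[0,0,4,0,120],[0,0,0,0,120]]]'>/dev/null; python3 go.py 424.3 -85.4 30 73.2
python3 - <<'E'
from workcell import bot
import cv2
c=bot.camera("wrist");cv2.imwrite("pics/w8.png",c["img"])
E
```

```text
t 22.02 pos [411.2 -87.5 115.6] jaw 73.2 tilt 5.51 w 45.2 F [-0.2 -0.  -0.5] j6 0.11
TURN 0.0 | shift before turn [-19.3   9.2  83.9] | after turn [-19.3   9.3  83.9]
tilt vec (deg, world x,y of tool z) [-5.45 -0.73]
```

View pics/w8.png

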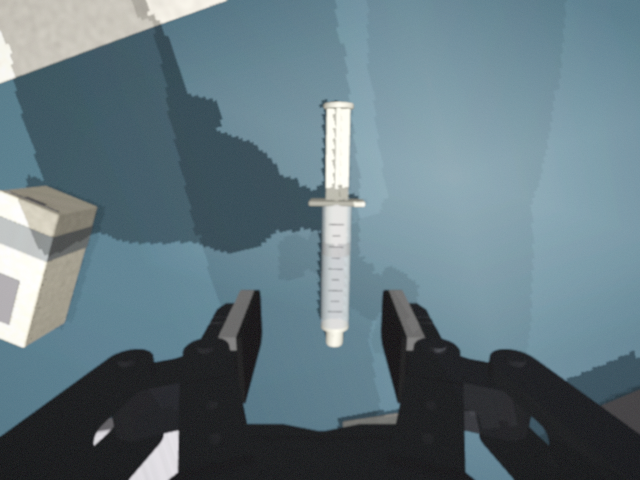

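```bash
python3 wr.py 9 334 346 337 203 338 103; python3 -m crank '[[[-5,4,15,0,120],[-5,3,15,0,120],[-3,2,12,0,120],[0,0,8,0,120],[0,0,0,0,120]]]'>/dev/null; python3 go.py 423 -86 4 73.2
```

```text
[[478.0, -101.2, 9.0], [386.5, -72.3, 9.0], [329.2, -54.8, 9.0]]
t 22.75 pos [422.9 -82.4  60.9] jaw 73.3 tilt 5.46 w 45.1 F [ 0.  -0.6  0.5] j6 0.12
TURN 0.1 | shift before turn [-6.1 -1.2 56.7] | after turn [-6.1 -1.2 56.7]
tilt vec (deg, world x,y of tool z) [-5.4  -0.74]
```

```bash
python3 -m crank '[[[-3,-1,15,0,120],[-3,0,15,0,120],[0,0,12,0,120],[0,0,6,0,120],[0,0,0,0,120]]]'>/dev/null; python3 go.py 424.5 -85 4 73.2
```

```text
t 23.38 pos [425.1 -86.   12.6] jaw 73.3 tilt 5.28 w 45.4 F [ 0.3 -0.2  0.5] j6 0.12
TURN 0.1 | shift before turn [0.2 1.1 8.6] | after turn [0.2 1.1 8.6]
tilt vec (deg, world x,y of tool z) [-5.21 -0.77]
```

```bash
python3 -m crank '[[[0,0,5,0,120],[0,0,3,0,120],[0,0,0,0,255],[0,0,0,0,255],[0,0,0,0,255],[0,0,0,0,255]]]'>/dev/null; python3 go.py 424.5 -85 4 73.2;python3 -m crank '[[[0,0,-10,0,255],[0,0,-15,0,255],[0,0,-20,0,255],[0,0,-20,0,255],[0,0,-15,0,255],[0,0,0,0,255]]]'>/dev/null; python3 go.py 618 -269 85 85.6
python3 - <<'E'
from workcell import bot
import cv2
c=bot.camera("wrist");cv2.imwrite("pics/w9.png",c["img"])
E
```

```text
t 24.12 pos [425.5 -86.2   5.5] jaw 73.3 tilt 5.13 w 15.2 F [ 0.5  0.2 -0.8] j6 0.11
TURN 0.1 | shift before turn [1.2 1.  1.6] | after turn [1.2 1.  1.6]
tilt vec (deg, world x,y of tool z) [-5.06 -0.8 ]
t 24.88 pos [433.4 -85.1  90.3] jaw 73.3 tilt 5.04 w 15.8 F [ 0.8  0.8 -0.3] j6 0.12
TURN -12.3 | shift before turn [-229.7 -122.7   -8.1] | after turn [-198.3 -168.9   -8.1]
tilt vec (deg, world x,y of tool z) [-4.97 -0.82]
```

View pics/w9.png

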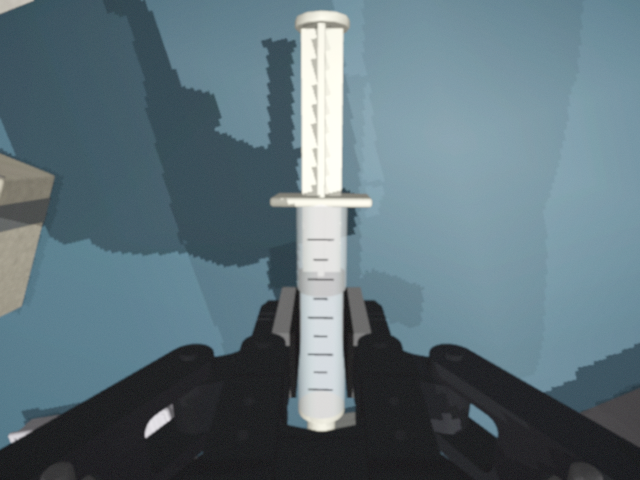

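The drawn syringe is held level by the barrel, with the plunger still well out (disc at (321,18), flange at (321,200)). Now to the tray.

```bash
python3 -m crank '[[[0,0,-5,-4,255],[0,0,-5,-4,255],[0,0,0,-4,255],[-10,-8,0,0,255],[-18,-15,0,0,255],[-18,-15,0,0,255],[-18,-15,0,0,255],[-18,-15,0,0,255],[-18,-15,0,0,255],[-18,-15,0,0,255],[-10,-8,0,0,255],[0,0,0,0,255]]]'>/dev/null; python3 go.py 618 -269 85 85.6
```

```text
t 26.43 pos [ 554.3 -208.8   80. ] jaw 84.9 tilt 5.76 w 15.2 F [0.  0.2 0. ] j6 -0.25
TURN -0.7 | shift before turn [-68.1 -54.5 -10.5] | after turn [-67.4 -55.3 -10.5]
tilt vec (deg, world x,y of tool z) [-5.71 -0.7 ]
```

```bash
python3 -m crank '[[[-10,-8,-3,0,255],[-17,-14,-3,0,255],[-17,-14,-3,0,255],[-13,-11,-1,0,255],[-8,-5,0,0,255],[0,0,0,0,255],[0,0,0,0,255]]]'>/dev/null; python3 go.py 618 -269 60 85.6
python3 - <<'E'
from workcell import bot
import cv2
c=bot.camera("wrist");cv2.imwrite("pics/w10.png",c["img"])
E
```

```text
t 27.3 pos [ 612.7 -265.7   80.5] jaw 84.8 tilt 6.25 w 15.5 F [-0.3  0.1 -0.3] j6 -0.29
TURN -0.8 | shift before turn [-7.7 -2.4 19.9] | after turn [-7.7 -2.6 19.9]
tilt vec (deg, world x,y of tool z) [-6.22 -0.47]
```

View pics/w10.png

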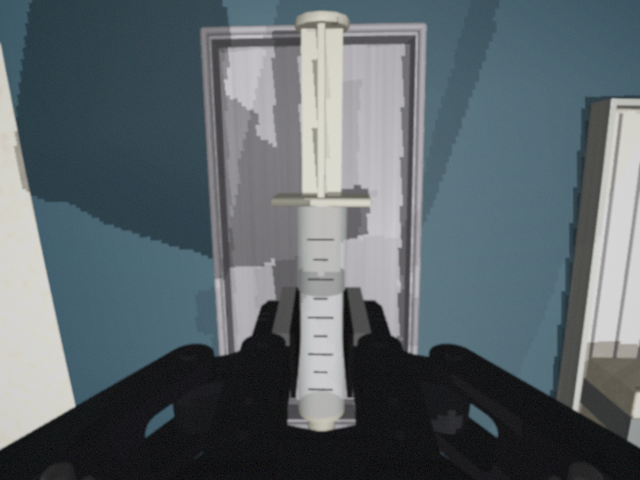

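```bash
python3 wr.py 18 202 30 426 27 
```

```text
[[489.3, -312.4, 18.0], [498.4, -203.9, 18.0]]
```

```bash
python3 -m crank '[[[-6,-2,10,-0.8,255],[-5,0,12,0,255],[-3,0,12,0,255],[0,0,8,0,255],[0,0,0,0,255]]]'>/dev/null; python3 go.py 621 -268 9 85.5
```

```text
t 28.02 pos [ 621.5 -268.4   33.3] jaw 85.7 tilt 6.36 w 15.4 F [ 0. -0. -0.] j6 -0.31
TURN 0.2 | shift before turn [-2.2  0.7 24.2] | after turn [-2.2  0.7 24.2]
tilt vec (deg, world x,y of tool z) [-6.34 -0.43]
```

```bash
python3 -m crank '[[[-1,0,9,0,255],[-1,0,7,0,255],[0,0,4,0,255],[0,0,0,0,255]]]'>/dev/null; python3 go.py 621 -268 9 85.5
```

```text
t 28.52 pos [ 621.4 -268.9   12.4] jaw 85.7 tilt 6.31 w 15.2 F [ 0.1 -0.8 -1.1] j6 -0.31
TURN 0.2 | shift before turn [0.1 0.9 3.4] | after turn [0.2 0.9 3.4]
tilt vec (deg, world x,y of tool z) [-6.28 -0.45]
```

```bash
python3 -m crank '[[[0,0,2,0,255],[0,0,0,0,255],[0,0,0,0,200],[0,0,0,0,150],[0,0,0,0,140],[0,0,0,0,140]]]'>/dev/null; python3 go.py 621 -268 9 85.5; python3 -m crank '[[[0,0,-10,0,140],[0,0,-20,0,140],[0,0,-25,0,140],[0,0,-25,0,140],[0,0,-15,0,140],[0,0,0,0,0],[0,0,0,0,0]]]'>/dev/null; python3 go.py 366 -269 110 51.2
python3 - <<'E'
from workcell import bot
import cv2
c=bot.camera("wrist");cv2.imwrite("pics/w11.png",c["img"])
E
```

```text
t 29.27 pos [ 622.1 -269.3   11.7] jaw 85.7 tilt 6.19 w 38.7 F [-0.2  0.3  0.9] j6 -0.31
TURN 0.2 | shift before turn [0.9 1.2 2.8] | after turn [0.9 1.2 2.8]
tilt vec (deg, world x,y of tool z) [-6.16 -0.5 ]
t 30.15 pos [ 633.2 -268.5  112.3] jaw 85.7 tilt 6.07 w 73.3 F [ 0.3 -0.1 -0.3] j6 -0.3
TURN 34.5 | shift before turn [264.7 -20.6  30.5] | after turn [ 206.5 -166.8   30.5]
tilt vec (deg, world x,y of tool z) [-6.03 -0.55]
```

View pics/w11.png

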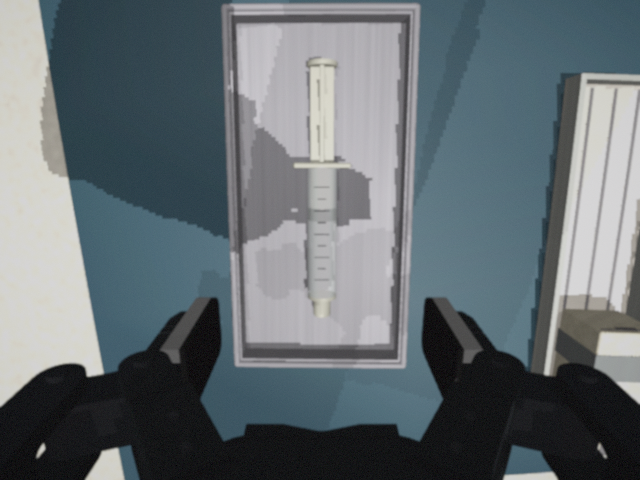

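The drawn syringe lies flat inside the tray, from (321,60) to (321,315), with the plunger out. The narrow carton is last.

```bash
python3 -m crank '[[[0,0,-4,7,0],[0,0,-4,7,0],[0,0,0,7,0],[0,0,0,7,0],[0,0,0,6.5,0],[8,-6,0,0,0],[17,-14,0,0,0],[17,-14,0,0,0],[17,-14,0,0,0],[17,-14,0,0,0],[17,-14,0,0,0],[17,-14,0,0,0]]]'>/dev/null;  python3 -m crank '[[[17,-14,0,0,0],[17,-14,0,0,0],[17,-14,0,0,0],[17,-14,0,0,0],[12,-10,0,0,0],[8,-5,0,0,0],[0,0,0,0,0],[0,0,0,0,0]]]'>/dev/null; python3 go.py 366 -270 110 51.2
python3 - <<'E'
from workcell import bot
import cv2
c=bot.camera("wrist");cv2.imwrite("pics/w12.png",c["img"])
E
```

```text
t 32.7 pos [ 362.2 -259.3  134.7] jaw 50.2 tilt 7.71 w 85.4 F [-0.7  0.7 -0.5] j6 0.13
TURN -1.0 | shift before turn [-12.3  -3.7  23.9] | after turn [-12.3  -3.9  23.9]
tilt vec (deg, world x,y of tool z) [-7.68  0.23]
```

View pics/w12.png

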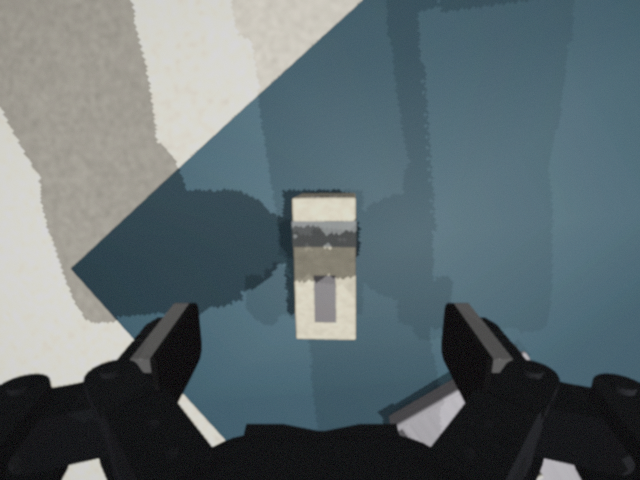

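The narrow carton is centred at (325,266), but the tilt is now 7.7°. There is plenty of time, so I'll try short out-and-back moves, which reduced it earlier.

```bash
t(){ python3 go.py 366 -270 110 51.2 | sed -n '1p;3p' | cut -c1-60; }
python3 -m crank '[[[-40,0,0,0,0],[-40,0,0,0,0],[0,0,0,0,0],[0,0,0,0,0],[40,0,0,0,0],[40,0,0,0,0],[0,0,0,0,0],[0,0,0,0,0]]]'>/dev/null; t
python3 -m crank '[[[-30,0,0,0,0],[-30,0,0,0,0],[-20,0,0,0,0],[-10,0,0,0,0],[0,0,0,0,0]]]'>/dev/null; t
python3 -m crank '[[[30,0,0,0,0],[30,0,0,0,0],[20,0,0,0,0],[10,0,0,0,0],[0,0,0,0,0]]]'>/dev/null; t
python3 -m crank '[[[0,0,0,10,0],[0,0,0,-10,0],[0,0,0,10,0],[0,0,0,-10,0],[0,0,0,0,0]]]'>/dev/null; t
```

```text
t 33.75 pos [ 361.7 -256.7  133.1] jaw 50.5 tilt 7.83 w 85.1
tilt vec (deg, world x,y of tool z) [-7.8   0.32]
t 34.38 pos [ 434.7 -317.5  123.4] jaw 50.4 tilt 7.66 w 85.5
tilt vec (deg, world x,y of tool z) [-7.64  0.22]
t 35.0 pos [ 362.4 -256.8  133.1] jaw 50.5 tilt 7.74 w 85.4 
tilt vec (deg, world x,y of tool z) [-7.71  0.28]
t 35.62 pos [ 365.7 -259.4  133.3] jaw 50.2 tilt 7.52 w 85.4
tilt vec (deg, world x,y of tool z) [-7.5   0.13]
```

```bash
python3 go.py 690 -200 190 51.2
python3 -m crank '[[[-14,12,-6,0,0],[-22,19,-6,0,0],[-22,19,-6,0,0],[-22,19,-6,0,0],[-22,19,-6,0,0],[-22,19,-6,0,0],[-22,19,-3,0,0],[-22,19,0,0,0],[-22,19,0,0,0],[-22,19,0,0,0],[0,0,0,0,0]]]'>/dev/null;python3 go.py 690 -200 190 51.2
```

```text
t 35.62 pos [ 365.7 -259.4  133.3] jaw 50.2 tilt 7.52 w 85.4 F [-0.4 -0.1  0.1] j6 0.13
TURN -1.0 | shift before turn [-202.2  247.5  -98.5] | after turn [-206.4  244.1  -98.5]
tilt vec (deg, world x,y of tool z) [-7.5   0.13]
t 37.0 pos [ 660.3 -262.2  131. ] jaw 48.3 tilt 7.51 w 85.5 F [-0.6 -0.5 -1.3] j6 0.38
TURN -2.9 | shift before turn [ 25.5  60.9 -62.3] | after turn [ 22.3  62.1 -62.3]
tilt vec (deg, world x,y of tool z) [-7.49  0.08]
```

```bash
python3 -m crank '[[[-16,14,-8,0,0],[-16,14,-8,0,0],[-16,14,0,0,0],[-16,14,0,0,0],[0,0,0,0,0]]]'>/dev/null;python3 go.py 690 -200 190 51.2;  python3 -m crank '[[[-16,14,0,0,0],[-16,14,0,0,0],[-16,14,0,0,0],[-16,14,0,0,0],[0,0,0,0,0]]]'>/dev/null;python3 go.py 690 -200 190 51.2
```

```text
t 37.62 pos [ 733.7 -261.1  128.9] jaw 47.7 tilt 7.24 w 85.3 F [-0.1 -0.1  1.2] j6 0.42
TURN -3.5 | shift before turn [ 78.9  10.5 -55.2] | after turn [ 78.1  15.3 -55.2]
tilt vec (deg, world x,y of tool z) [-7.22 -0.07]
t 38.25 pos [ 771.5 -247.4  104.4] jaw 47.5 tilt 4.12 w 85.4 F [-1.4 -0.1  0.4] j6 0.45
TURN -3.7 | shift before turn [ 95.2 -25.3 -80.7] | after turn [ 96.6 -19.2 -80.7]
tilt vec (deg, world x,y of tool z) [-3.95 -1.13]
```

Pushing at the reach limit reduces the tilt (−7.2° to −4°), so I'll do more of that.

```bash
python3 -m crank '[[[-16,14,-5,0,0],[-16,14,-5,0,0],[0,0,0,0,0]]]'>/dev/null;python3 go.py 690 -200 190 51.2;  python3 -m crank '[[[-16,14,-5,0,0],[-16,14,-5,0,0],[0,0,0,0,0]]]'>/dev/null;python3 go.py 690 -200 190 51.2
```

```text
t 38.62 pos [ 788.4 -239.9  102.9] jaw 47.5 tilt 2.7 w 85.5 F [ 0.2 -0.2  0.1] j6 0.46
TURN -3.7 | shift before turn [100.1 -41.1 -84.6] | after turn [102.5 -34.5 -84.6]
tilt vec (deg, world x,y of tool z) [-2.1 -1.7]
t 39.0 pos [ 804.7 -232.7  102.7] jaw 47.5 tilt 2.24 w 85.6 F [0.1 0.5 0.1] j6 0.47
TURN -3.7 | shift before turn [104.6 -56.1 -88.1] | after turn [108.  -49.2 -88.1]
tilt vec (deg, world x,y of tool z) [-0.23 -2.23]
```

```bash
python3 -m crank '[[[-16,14,-3,0,0],[-16,14,-3,0,0],[0,0,0,0,0]]]'>/dev/null;python3 go.py 366 -270 130 51.2
```

```text
t 39.38 pos [ 821.3 -225.9   99.6] jaw 47.5 tilt 3.15 w 85.4 F [ 0.6  0.3 -1. ] j6 0.49
TURN -3.7 | shift before turn [ 304.3 -340.4  -40.9] | after turn [ 325.5 -320.2  -40.9]
tilt vec (deg, world x,y of tool z) [ 1.59 -2.72]
```

```bash
python3 -m crank '[[[8,-8,-6,-3.5,0],[16,-16,-4,0,0],[16,-16,-4,0,0],[16,-16,-4,0,0],[16,-16,-4,0,0],[16,-16,-2,0,0],[16,-16,0,0,0],[16,-16,0,0,0],[16,-16,0,0,0],[16,-16,0,0,0],[16,-16,0,0,0],[16,-16,0,0,0]]]'>/dev/null;python3 go.py 366 -270 130 51.2
```

```text
t 40.88 pos [ 553.9 -253.4  117.9] jaw 51.1 tilt 3.34 w 85.5 F [-0.3 -0.6  0.3] j6 0.26
TURN -0.1 | shift before turn [ 135.2 -131.1  -16.8] | after turn [ 135.3 -130.9  -16.8]
tilt vec (deg, world x,y of tool z) [ 1.71 -2.86]
```

```bash
python3 -m crank '[[[16,-16,0,0,0],[16,-16,0,0,0],[16,-16,0,0,0],[16,-16,0,0,0],[16,-16,0,0,0],[16,-16,0,0,0],[14,-12,0,0,0],[8,-8,0,0,0],[0,0,0,0,0],[0,0,0,0,0]]]'>/dev/null;python3 go.py 366 -270 60 51.2
python3 - <<'E'
from workcell import bot
import cv2
c=bot.camera("wrist");cv2.imwrite("pics/w13.png",c["img"])
E
```

```text
t 42.12 pos [ 383.5 -271.9  117.3] jaw 51.0 tilt 3.74 w 85.6 F [-0.7  0.6 -0.2] j6 0.08
TURN -0.2 | shift before turn [18.3 -8.4 56.5] | after turn [18.4 -8.3 56.5]
tilt vec (deg, world x,y of tool z) [ 2.04 -3.13]
```

View pics/w13.png

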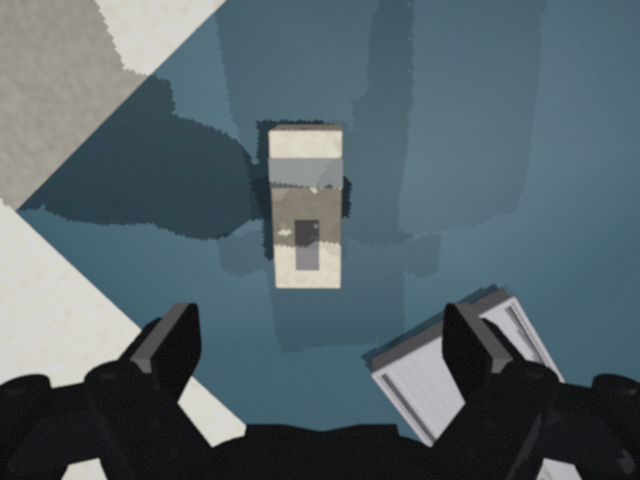

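```bash
python3 wr.py 40 269 130 342 130 342 287 276 288; python3 -m crank '[[[8,-4,15,0,0],[7,-4,15,0,0],[4,0,15,0,0],[0,0,5,0,0],[0,0,0,0,0]]]'>/dev/null;python3 go.py 366 -270 17 51.2
```

```text
[[320.4, -254.7, 40.0], [343.9, -225.6, 40.0], [414.0, -280.5, 40.0], [390.5, -311.1, 40.0]]
t 42.85 pos [ 368.8 -269.4   65.4] jaw 51.2 tilt 3.87 w 85.4 F [-0.8  0.1  0.4] j6 0.06
TURN -0.0 | shift before turn [ 4.9 -1.3 48.2] | after turn [ 4.9 -1.3 48.2]
tilt vec (deg, world x,y of tool z) [ 2.18 -3.19]
```

```bash
python3 -m crank '[[[2,0,14,-0.5,0],[2,0,14,0,0],[0,0,10,0,0],[0,0,5,0,0],[0,0,0,0,0]]]'>/dev/null;python3 go.py 367 -268.5 17 51.8
```

```text
t 43.48 pos [ 371.4 -271.6   23.8] jaw 51.7 tilt 4.25 w 85.1 F [0.1 0.3 0.2] j6 0.05
TURN -0.1 | shift before turn [ 5.8 -0.2  6.4] | after turn [ 5.8 -0.2  6.4]
tilt vec (deg, world x,y of tool z) [ 2.51 -3.42]
```

```bash
python3 -m crank '[[[5,0,4,0,0],[0,0,2,0,0],[0,0,0,0,0],[0,0,0,0,255],[0,0,0,0,255],[0,0,0,0,255],[0,0,0,0,255],[0,0,0,0,255]]]'>/dev/null;python3 go.py 367 -268.5 17 51.8; python3 -m crank '[[[0,0,-12,0,255],[0,0,-16,0,255],[0,0,-18,0,255],[0,0,-18,0,255],[0,0,-10,0,255],[0,0,0,0,255]]]'>/dev/null;python3 go.py 608 -92 90 84.7
python3 - <<'E'
from workcell import bot
import cv2
c=bot.camera("wrist");cv2.imwrite("pics/w14.png",c["img"])
E
```

```text
t 44.48 pos [ 368.5 -269.5   18.7] jaw 51.7 tilt 4.41 w 37.0 F [ 0.4 -0.1 -1.4] j6 0.05
TURN -0.1 | shift before turn [ 1.9 -0.1  1.6] | after turn [ 1.9 -0.1  1.6]
tilt vec (deg, world x,y of tool z) [ 2.64 -3.52]
t 45.23 pos [ 364.7 -264.4   97.1] jaw 51.7 tilt 4.41 w 36.8 F [0.2 0.2 0. ] j6 0.06
TURN -33.0 | shift before turn [-83.8 286.2   7.7] | after turn [-226.1  194.4    7.7]
tilt vec (deg, world x,y of tool z) [ 2.65 -3.52]
```

View pics/w14.png

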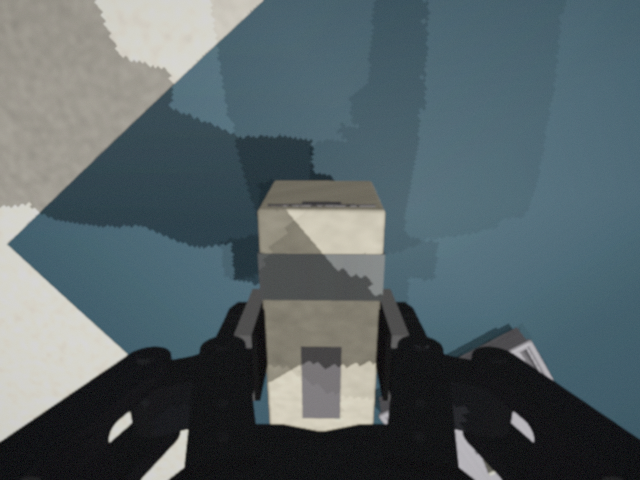

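```bash
python3 -m crank '[[[0,0,-2,-8.2,255],[0,0,-2,-8.2,255],[0,0,0,-8.2,255],[0,0,0,-8.2,255],[-8,7,0,0,255],[-15,13,0,0,255],[-15,13,0,0,255],[-15,13,0,0,255],[-15,13,0,0,255],[-15,13,0,0,255],[-15,13,0,0,255],[-15,13,0,0,255]]]'>/dev/null;python3 -m crank '[[[-15,13,0,0,255],[-15,13,0,0,255],[-15,13,0,0,255],[-15,13,0,0,255],[-12,10,0,0,255],[-6,5,0,0,255],[0,0,0,0,255],[0,0,0,0,255]]]'>/dev/null;python3 go.py 612 -91.5 70 84.7
python3 - <<'E'
from workcell import bot
import cv2
c=bot.camera("wrist");cv2.imwrite("pics/w15.png",c["img"])
E
```

```text
t 47.77 pos [ 576.8 -103.4   90.4] jaw 84.3 tilt 3.48 w 37.1 F [-0.4 -0.6 -0.9] j6 -0.06
TURN -0.4 | shift before turn [-33.1  16.3  20.8] | after turn [-33.2  16.1  20.8]
tilt vec (deg, world x,y of tool z) [ 1.8  -2.98]
```

View pics/w15.png

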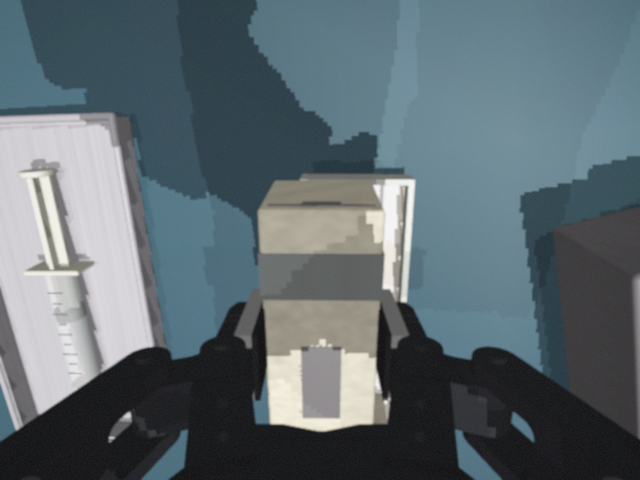

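```bash
python3 wr.py 17 301 178 414 178; python3 -m crank '[[[-10,6,0,-0.4,255],[-12,6,0,0,255],[-10,4,0,0,255],[0,0,0,0,255],[0,0,0,0,255]]]'>/dev/null;python3 go.py 612 -91.5 70 84.7
python3 - <<'E'
from workcell import bot
import cv2
c=bot.camera("wrist");cv2.imwrite("pics/w16.png",c["img"])
E
```

```text
[[539.3, -112.3, 17.0], [544.6, -53.7, 17.0]]
t 48.5 pos [612.8 -90.1  91.1] jaw 84.7 tilt 3.51 w 37.1 F [ 0.6  0.3 -0.6] j6 -0.03
TURN -0.0 | shift before turn [ 1.4 -0.4 21.1] | after turn [ 1.4 -0.4 21.1]
tilt vec (deg, world x,y of tool z) [ 1.85 -2.98]
```

View pics/w16.png

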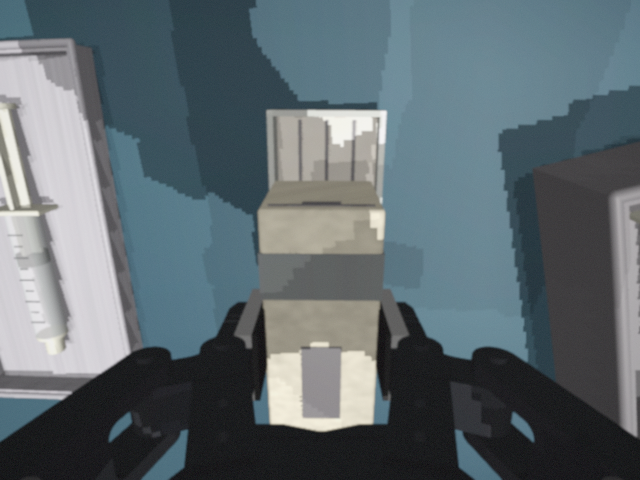

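Lane near corners are at (267,112) and (386,112), and the carton is centred between them. Lowering.

```bash
python3 -m crank '[[[1,1,12,0,255],[1,1,14,0,255],[0,1,12,0,255],[0,0,8,0,255],[0,0,0,0,255]]]'>/dev/null;python3 go.py 613 -89.5 22 84.7
```

```text
t 49.17 pos [610.3 -89.5  40.2] jaw 84.6 tilt 3.39 w 37.1 F [-0.2  0.2  0.4] j6 -0.03
TURN -0.1 | shift before turn [-2.   1.2 18.2] | after turn [-2.   1.2 18.2]
tilt vec (deg, world x,y of tool z) [ 1.65 -2.96]
```

```bash
python3 -m crank '[[[-1,0,7,0,255],[0,1,5,0,255],[0,0,3,0,255],[0,0,0,0,255]]]'>/dev/null;python3 go.py 613 -89.5 22 84.7
```

```text
t 49.67 pos [612.8 -89.5  24.9] jaw 84.6 tilt 3.45 w 36.7 F [ 0.3  0.5 -0.9] j6 -0.03
TURN -0.1 | shift before turn [-0.1  0.2  2.9] | after turn [-0.1  0.2  2.9]
tilt vec (deg, world x,y of tool z) [ 1.75 -2.97]
```

```bash
python3 -m crank '[[[0,0,2,0,255],[0,0,0.5,0,255],[0,0,0,0,170],[0,0,0,0,110],[0,0,0,0,90],[0,0,0,0,90]]]'>/dev/null;python3 go.py 613 -89.5 22 84.7;  python3 -m crank '[[[0,0,-10,0,90],[0,0,-20,0,90],[0,0,-25,0,50],[0,0,-25,0,0],[0,0,-25,0,0],[0,0,-20,0,0],[0,0,0,0,0]]]'>/dev/null;python3 go.py 612 -91.5 70 84.7
python3 - <<'E'
from workcell import bot
import cv2
c=bot.camera("wrist");cv2.imwrite("pics/w17.png",c["img"])
c=bot.camera("side");cv2.imwrite("pics/s17.png",c["img"])
E
```

```text
t 50.42 pos [613.7 -89.7  23.5] jaw 84.6 tilt 3.53 w 55.2 F [0.2 0.5 0.1] j6 -0.03
TURN -0.1 | shift before turn [0.8 0.3 1.5] | after turn [0.8 0.3 1.5]
tilt vec (deg, world x,y of tool z) [ 1.87 -2.99]
t 51.3 pos [610.1 -83.  156. ] jaw 84.6 tilt 3.64 w 85.5 F [-0.1 -0.3 -1. ] j6 -0.02
TURN -0.1 | shift before turn [ 0.8 -4.1 86.3] | after turn [ 0.8 -4.1 86.3]
tilt vec (deg, world x,y of tool z) [ 2.04 -3.01]
```

View pics/w17.png

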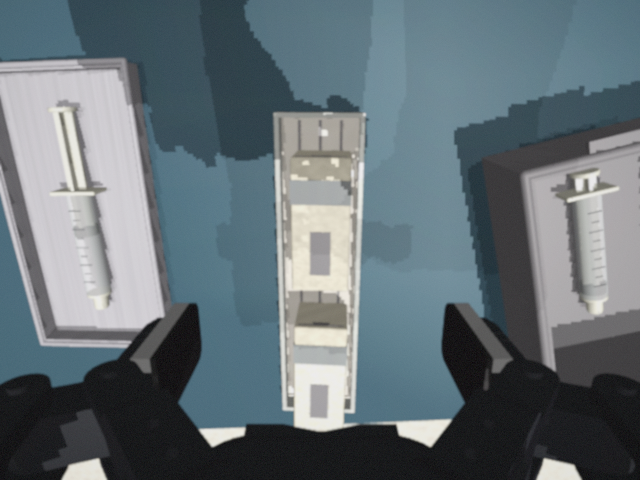

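View pics/s17.png

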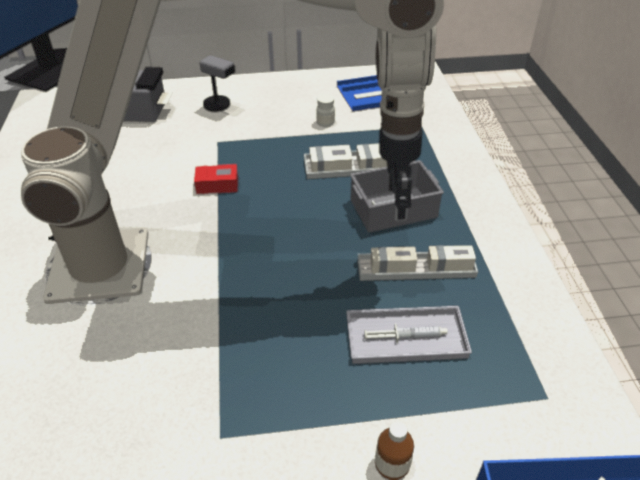

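All four look placed. One numeric check before handing in: carton top heights from the side depth, plus the plunger length.

```bash
python3 - <<'E'
from h import *
from workcell import bot
s=bot.camera("side"); P=cloud(s)*1000; z=P[...,2]
for n,(x0,x1,y0,y1) in {"wide":(482,592,236,320),"narrow":(555,662,-120,-60)}.items():
    m=(P[...,0]>x0)&(P[...,0]<x1)&(P[...,1]>y0)&(P[...,1]<y1)&(z>35)&(z<60)
    q=P[m]; A=np.c_[q[:,:2]-q[:,:2].mean(0),np.ones(len(q))]; k=np.linalg.lstsq(A,q[:,2],rcond=None)[0]
    r=cv2.minAreaRect(q[:,:2].astype(np.float32))
    print(n,"top z",k[2].round(1),"slope deg",np.degrees(k[:2]).round(1),"rect",np.round(r[0],1),np.round(r[1],1),round(r[2],1))
cv2.imwrite("pics/s18.png",np.hstack([cv2.resize(s["img"][230:370,340:480],(400,400),interpolation=cv2.INTER_CUBIC),cv2.resize(s["img"][130:270,295:435],(400,400),interpolation=cv2.INTER_CUBIC)]))
E
python3 wr.py 12 65 105 77 190 99 306
```

```text
wide top z 41.8 slope deg [-0.1  0.5] rect [531.7 276.9] [ 67.6 101.6] 85.7
narrow top z 42.7 slope deg [0.3 3.5] rect [610. -89.] [44.8 91.3] 82.3
[[518.0, -254.6, 12.0], [576.2, -262.4, 12.0], [669.2, -270.8, 12.0]]
```

View pics/s18.png

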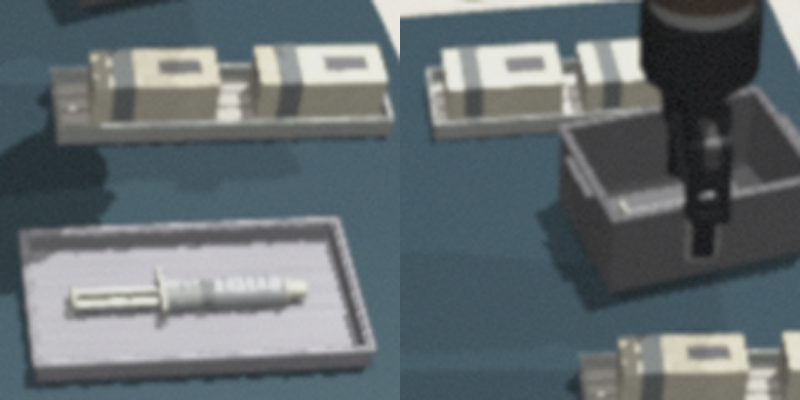

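```bash
python3 -c "
from workcell import bot
print(bot.job_done())"
```

```text
the job is handed in; nothing more can be done
None
```

All four ward returns are put away and the job was handed in at about 51 s of the 112 s allowed. It reported no verdict.

**Last checks:**
- **Wide carton:** it lies flat between the rails at about (532, 277) mm, within about 1 mm of the channel's centre line. Its top is at 42 mm.
- **Narrow carton:** it is at about (610, −89) mm, on its channel's centre line, with its top at 43 mm. The side depth fit showed a 3.5° sideways slope. The pictures show it lying flat, so I took this as edge noise; even if real it is under the 8.6° limit.
- **Drawn-up syringe:** it lies flat in the tray, about 150 mm long from tip to thumb disc. That puts the plunger still about 45 mm out.
- **Spent syringe:** it lies on the floor of the waste tub.
- **Gripper:** it was open and clear of everything at hand-in.

**What disagreed:**
- The top camera placed things up to about 6 mm lower in y than the side and wrist views did. I used the side and wrist views.
- The tool tilt drifted to nearly 8° during fast sweeps. I brought it down to 3–4° by pushing out to the arm's reach limit before picking up the narrow carton.

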